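# Clock the centring head on a tube

## Robot

A 6-joint arm with a two-finger parallel gripper is mounted at the origin on the work surface. World frame = base frame: x ahead of the robot, y to its left, z up, the work surface at z = 0. Lengths are in m, angles in degrees, forces in N, time in s.
With the tool pointing down it reaches from about 0.4 to 0.825 m from the base axis. Payload 7 kg.
Tool frame: the origin (TCP) lies at the very end of the fingers, on their centre line; the grasp point (between the pads) lies 19 mm behind it (ctrl.hold_point_z is the distance from the TCP to the grasp point, in m); z points along the fingers, y is the line along which they close (so a half turn about z gives the same grasp; the last joint's range is limited). The gripper opens to 88 mm and grips with 3 to 60 N. Pads are 19 mm wide; open, the fingers measure 130 mm over their backs; the gripper's body (78 mm by 193 mm) begins 47 mm behind the grasp point.
Start: joints at [-59.696, 20.546, 0.682, 0, -70.136, -16.507], TCP at [0.161, -0.656, 0.201] pointing down, gripper open.
Joint ranges: [-176.03, 176.03], [-82.01, 121.73], [-58.28, 71.71], [-173.87, 95.51], [-174.79, -0.11], [-173.66, 173.66]. Speed limits (degrees/s): [136.94, 136.94, 172.46, 180, 180, 180].

## Interface

Orientations are given as [roll, pitch, yaw] about the fixed x, y, z axes, in that order (R = Rz(yaw) Ry(pitch) Rx(roll)).
In Python, from plant import sensors, viewer, workorder, ctrl gives the robot as it stands.
- The arm moves only by the shell command python3 -m pendant 'ROWS'. ROWS is JSON, a list of rows, each a list of 3 entries, a list of its own where there are three numbers: the opening, from -1 (shut) to 1 (fully open), so that 0 is half open, then the shift along the tool's x, y, z in m, then the turn, a rotation vector about the tool's x, y, z in degrees. A call has 1 to 10 rows; each row is the pose to reach, as a shift and turn from the pose commanded when the call began, along the tool's axes at that moment; what a row does not reach only later rows make up. A row lasts 1/12 s, in which the tool goes at most 41.7 mm and 7.16 degrees, less where a joint would pass 70% of its speed; a pose out of reach is approached as far as the arm can. A call with a gripper value outside its range is refused whole. The fingers move at their own pace and stop on an object; the grip force is fixed at half the most. Time passes only in rows, so rows that repeat a pose let the fingers close. It gives the time, the measured TCP pose, the force, the opening and the grip force at its end, in the units of the state.
- sensors.get_obs(): the state, without advancing time (a new reading comes with each control period).
- viewer.snapshot(name): name is "scene" or "top"; returns the picture (400x640x3 uint8, red, green, blue); there is no depth.
- viewer.camera_params(name): a dict with "fx", "fy", "cx", "cy" (pixels), "extrinsics" (4x4, takes a point from world to camera coordinates). Camera axes: x right, y up, looking along -z (the intrinsics and any distortion apply to the point x, -y, -z); pixel columns grow to the right and rows downward; lengths in m; the calibration is good to about 2 mm. A picture is of the moment at which its call begins. camera_params takes no time and is no camera call.
- workorder.close_job(): hands the job in; it is judged then, once.
The state is a dict: "clock": time; "joint_pos": joint angles; "qvel": joint speeds; "tau": joint torques, N m; "tool_pos": TCP position; "orientation": TCP orientation; "force": force on the tool from outside, world axes, zero at the start; "moment": the same for the moment, N m; "opening": finger opening in m; "gripper_force": force on a finger pad.
Only numpy, scipy, OpenCV 4.12 (cv2) and the standard library are available. Lean on these libraries where they do the work, as an engineer would, in place of code of your own. Each camera call takes 0.05 s, during which the arm holds its last target. There are 200 camera calls.

## Task

Lay the standing steel tube on its side in the two V-blocks, resting in both and roughly centred, and let go of it. Then set the pipe centring head upright astride the tube between the blocks, rock it round the tube until its swinging pointer settles on the mark of the dial's rim, and finish while holding it there, both flanks of its V bearing on the tube, so that the punch can be struck. Leave the other things on the bench alone.

Things in the scene. Friction and masses are not known exactly. Their poses are not given: they have to be found in the camera images.
- tube: steel tube, dia 42 mm, length 200 mm (all lengths here in mm), both ends closed by black plastic caps (solid to the touch), about 0.5 kg. Starts standing on end on the bench. Origin: centre of the end it stands on; its z runs along the tube to the other end. The two ends are alike.
- tube_center (a point): middle of the tube, on its axis, 100 from either end
- cradle: fixed cradle: plywood board 230 (x) x 100 (y) x 15 thick with two dark steel V-blocks, each 25 long (x), 64 wide (y), tops 58 above the bench, centred at x = -72 and +72, so 119 is clear between them; 90 degree grooves along x. Origin: centre of the board's underside, at bench height; z up.
- cradle_axis (a point): above the cradle's centre, 65 above the bench: where the middle of the dia 42 tube lies when it rests in both V-blocks with its axis along the cradle's x; its ends then stand out 15.5 past the blocks
- head: pipe centring head, a hand tool for marking tubes at an angle: cast aluminium, about 0.45 kg, 188 tall, standing upright on two feet, each 8 wide, outer edges at y = -42 and 42. Origin: midway between the feet, at their underside; z up the stem, x out of the dial's face, y across. At the start its face looks to the far side of the bench (world +x), turned up to 0.4 rad either way.
- head_seat (a point): point at x = 0, y = 0, z = 4.3 in the head's frame: on the tube's axis when both flanks of the V bear on the dia 42 tube. The 90 degree V between the feet opens downwards, its apex is at z = 34, it is 36 deep (x = -18 to 18)
- head_grip (a point): middle of the grip at x = -4, y = 0, z = 156 in the head's frame: a flat-sided stem 20 (x) x 26 (y), free from z = 138 to 174, with the round knob of the centre punch above it, dia 18, to z = 188
- dial_center (a point): centre of the white dial, dia 84, at x = 18, z = 84 in the head's frame; the dial reaches to x = 23 and the mark's tab on its rim to 52 from the centre
- pointer (a joint): the dial's black swinging pointer, a pendulum about the dial's centre (head's x axis), weighted below: it comes to rest pointing straight up about 1 s after the head stops. Value: its angle in the head, 0 along the stem, positive towards the head's -y side (anticlockwise seen facing the dial). With the head tilted by t about its own +x axis it settles at -t.
- bezel (a joint): angle of the mark, a white line on the tab of the dial's dark rim ring, in the same sense as the pointer. The ring is locked: it stays where it was set, 0.25 to 0.5 rad to the head's -y side. The pointer is on the mark when both joints have the same value.
- pointer_tip (a point): tip of the pointer, 36 from the dial's centre
- index_mark (a point): inner end of the mark, 36 from the dial's centre
- solvent_can: spray can, dia 64 x 170, standing; leave it alone. Origin: centre of its underside
- oil_bottle: white oil bottle, dia 48 x 120, standing; leave it alone. Origin: centre of its underside
- screw_jar: glass jar with steel lid, dia 60 x 70, standing; leave it alone. Origin: centre of its underside
- hammer: hammer lying on the bench; leave it alone. Origin: middle of its length, underside
- screwdriver: screwdriver lying on the bench; leave it alone. Origin: middle of its length, underside
- wrench: spanner lying on the bench; leave it alone. Origin: middle of its length, underside
- coupling: brass pipe coupling, outer dia 54 x 32, standing on end; leave it alone. Origin: centre of its underside
Mind the look-alikes: they are no part of the job. What is shaped like the head but green or pink is not meant. What is shaped like the tube but blue or red is not meant.

How it is judged (in metres and radians):
On the way, in this order (a step that is already met when the one before it is completed fails the run):
1. the tube lies in both V-blocks, middle of the tube within 25 mm of the cradle's middle, and is let go (angle between the z axis of tube and the x axis of cradle, either way round below 0.08 rad and x of tube_center in the frame of cradle between -0.025 and 0.025 m and y of tube_center in the frame of cradle between -0.004 and 0.004 m and z of tube_center in the frame of cradle between 0.061 and 0.069 m and contact force between the fingers and tube below 0.1 N and linear speed of tube below 0.03 m/s), for 0.2 s.
2. the head is seated upright (within 0.15 rad) astride the tube, between the blocks (x of head_seat in the frame of cradle between -0.035 and 0.035 m and y of head_seat in the frame of cradle between -0.004 and 0.004 m and z of head_seat in the frame of cradle between 0.061 and 0.069 m and angle between the x axis of head and the x axis of cradle, either way round below 0.12 rad and contact force between head and tube above 0.5 N and angle between the z axis of tube and the x axis of cradle, either way round below 0.08 rad and x of tube_center in the frame of cradle between -0.025 and 0.025 m and y of tube_center in the frame of cradle between -0.004 and 0.004 m and z of tube_center in the frame of cradle between 0.061 and 0.069 m and angle between head's own z axis and vertical below 0.15 rad), for 0.1 s.
At the end, for the whole second after the job is handed in: Tube in both V-blocks (4 mm, 0.08 rad; middle within 25 mm of the cradle's). Fingers hold the head astride it between the blocks: seat point within 4 mm of the tube's line and 35 mm of the middle, 0.12 rad in line, over 0.5 N on the tube, still; resting pointer tip within 2.5 mm (4 deg) of the mark (angle between the z axis of tube and the x axis of cradle, either way round below 0.08 rad and x of tube_center in the frame of cradle between -0.025 and 0.025 m and y of tube_center in the frame of cradle between -0.004 and 0.004 m and z of tube_center in the frame of cradle between 0.061 and 0.069 m and x of head_seat in the frame of cradle between -0.035 and 0.035 m and y of head_seat in the frame of cradle between -0.004 and 0.004 m and z of head_seat in the frame of cradle between 0.061 and 0.069 m and angle between the x axis of head and the x axis of cradle, either way round below 0.12 rad and contact force between head and tube above 0.5 N and distance between pointer_tip and index_mark below 0.0025 m and velocity of joint pointer between -0.4 and 0.4 rad/s and contact force between the fingers and head above 1 N and angular speed of head below 0.1 rad/s); the arm keeps its last pose, push and grip.
It fails at once if another thing on the bench is moved by more than 30 mm (distance of any of solvent_can, oil_bottle, screw_jar, hammer, screwdriver, wrench, coupling from where it was at the start of the episode above 0.03 m).
It also fails if it takes over 72 s, if anything falls off the work surface, if the arm or the gripper's body presses on something with over 40 N, if the wrist force passes 120 N, or if a joint passes its speed limit or range.

## Working session

There is one attempt and no reset: what is moved stays moved. The work goes in short steps, Python scripts to look and compute and a shell command to move; the robot and the scene stay as the last step left them, time stands still between calls to the robot, and variables do not carry over. Pictures are saved under pics/ and viewed, at most 10 in all, crops included, and the job is handed in when it is done.

```bash
ls; mkdir -p pics
python3 - <<'E'
from plant import sensors, viewer, ctrl
import cv2
for n in ("scene","top"):
    cv2.imwrite(f"pics/{n}0.png", viewer.snapshot(n)[:,:,::-1])
    print(n, viewer.camera_params(n))
print(sensors.get_obs(), ctrl.hold_point_z)
E
```

```text
pics
scene {'fx': 364.6797850539418, 'fy': 364.6797850539418, 'cx': 319.217780115325, 'cy': 189.70357870896277, 'extrinsics': array([[ 0.39285979,  0.91934002, -0.02179724, -0.19408485],
       [-0.58752095,  0.26915783,  0.7631338 ,  0.24224643],
       [ 0.70744634, -0.28699825,  0.64587281, -1.55110742],
       [ 0.        ,  0.        ,  0.        ,  1.        ]])}
top {'fx': 477.6172091002503, 'fy': 477.6172091002503, 'cx': 309.0562038445504, 'cy': 198.41073406545073, 'extrinsics': array([[-1.91252107e-02, -9.99817025e-01, -3.78061511e-04,
        -1.18194285e-02],
       [ 9.96058600e-01, -1.90860705e-02,  8.66197906e-02,
        -5.69467883e-01],
       [-8.66111571e-02,  1.28005033e-03,  9.96241371e-01,
        -1.38324301e+00],
       [ 0.00000000e+00,  0.00000000e+00,  0.00000000e+00,
         1.00000000e+00]])}
{'clock': 0.1, 'joint_pos': array([-5.96950805e+01,  2.05863733e+01,  6.40652279e-01, -1.81345423e-02,
       -7.01351336e+01, -1.65049132e+01]), 'qvel': array([-0.13581487, -0.0828537 ,  0.1050795 ,  0.04178039, -0.03450372,
       -0.12290125]), 'tau': array([-1.82199481e-03, -5.84165061e+01,  2.93750829e+01,  7.01551750e+00,
        1.01748412e-02, -5.50478660e-05]), 'tool_pos': array([ 0.16085641, -0.65508199,  0.19993833]), 'orientation': array([ 1.79917633e+02, -6.62650365e-03, -1.66206163e+02]), 'force': array([ 0.27174484,  0.54033958, -0.07356983]), 'moment': array([-0.04678737, -0.03952201,  0.0039718 ]), 'gripper_force': 0.0, 'opening': 0.08762227496486834} 0.0188
```

View pics/scene0.png

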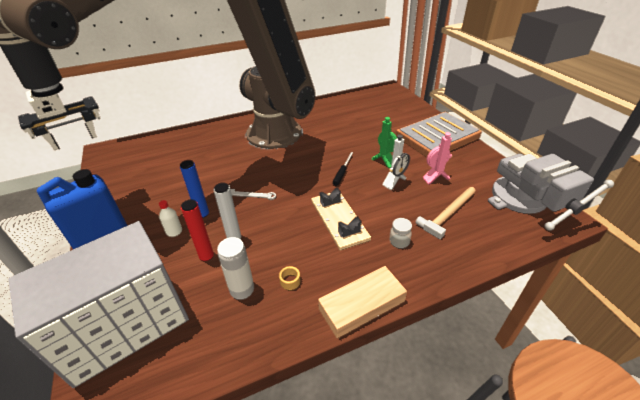

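View pics/top0.png

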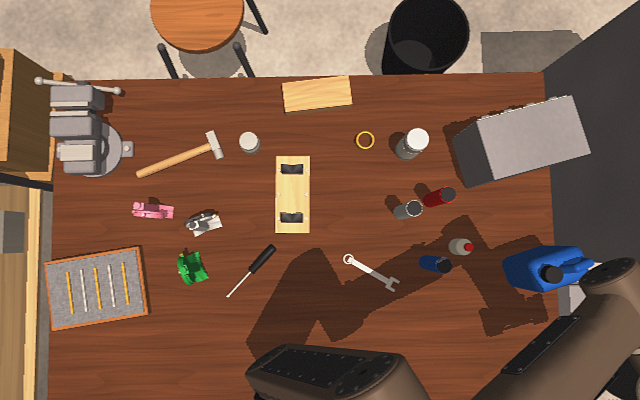

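The tube candidates in the top view are grey (408,209), red (438,196) and blue (435,264). Grey steel fits. The head candidates are bare aluminium (203,222), pink (152,209) and green (192,267). Aluminium fits. I'll confirm both in one enlarged crop.

Run:
```python
import cv2, numpy as np
t=cv2.imread("pics/top0.png"); s=cv2.imread("pics/scene0.png")
f=lambda im,x,y,w,h:cv2.resize(im[y:y+h,x:x+w],(400,300),interpolation=cv2.INTER_CUBIC)
a=f(t,170,192,80,60); b=f(t,375,172,100,75); c=f(t,262,147,120*100//120-4,72); d=f(s,365,125,80,60)
cv2.imwrite("pics/crop1.png",np.vstack([np.hstack([a,b]),np.hstack([c,d])]))
```

```text
(no output)
```

View pics/crop1.png

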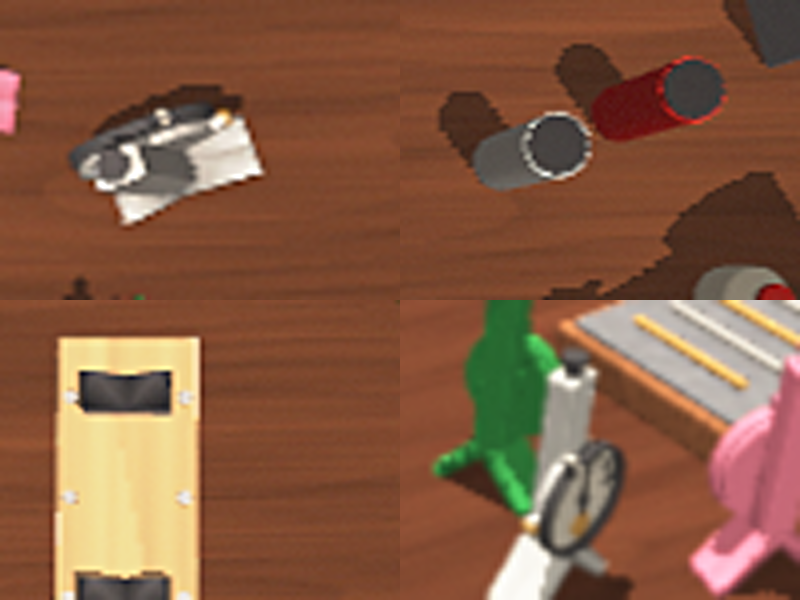

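The crop confirms both. Grey tube: top cap at crop (556,146), which is top view (414,208.5). Aluminium head: knob at crop (110,165), rear foot corners at (125,222) and (263,175). Now I'll turn these into positions.

```bash
cat > h.py <<'E'
import numpy as np, cv2
from plant import sensors, viewer, ctrl
from scipy.spatial.transform import Rotation as R
P={n:viewer.camera_params(n) for n in ("scene","top")}
def back(n,u,v,z):
    p=P[n];E=p["extrinsics"];A=E[:3,:3];c=-A.T@E[:3,3]
    d=A.T@np.array([(u-p["cx"])/p["fx"],-(v-p["cy"])/p["fy"],-1])
    return (c+d*(z-c[2])/d[2])
def proj(n,X):
    p=P[n];E=p["extrinsics"];q=E[:3,:3]@np.asarray(X,float)+E[:3,3]
    return np.array([p["cx"]+p["fx"]*q[0]/-q[2],p["cy"]-p["fy"]*q[1]/-q[2]])
E
python3 - <<'E'
from h import *
np.set_printoptions(precision=4,suppress=True)
t=cv2.imread("pics/top0.png")
print([a for a in dir(ctrl) if a[0]!='_'])
hsv=cv2.cvtColor(t,cv2.COLOR_BGR2HSV); print(hsv[195,280],hsv[230,280],hsv[195,250])
m=cv2.inRange(hsv,(12,60,170),(35,200,255)); m[:140]=0;m[250:]=0;m[:,:260]=0;m[:,325:]=0
m=cv2.morphologyEx(m,cv2.MORPH_CLOSE,np.ones((3,3),np.uint8))
c=max(cv2.findContours(m,0,1)[0],key=cv2.contourArea)
W=np.array([back("top",*(p[0]),.015)[:2]*1000 for p in c],np.float32)
print("cradle",cv2.minAreaRect(W))
print("tube",back("top",414,208.5,.2),"base/scene px",proj("scene",back("top",414,208.5,.2)))
print("red",back("top",375+692/4-100,172+90/4,.2),"blue",back("top",447,265,.2))
k=back("top",192,225,.188); a=back("top",195,236.4,.002); b=back("top",222.6,227,.002)
print("head",k,a,b,np.linalg.norm(a-b),np.degrees(np.arctan2(*(a-b)[[1,0]]))-90,proj("scene",k))
yaw=np.arctan2(*(a-b)[[1,0]])-np.pi/2
print("head origin from feet",(a+b)[:2]/2+18e-3*np.array([np.cos(yaw),np.sin(yaw)]))
E
```

```text
['PlanningError', 'hold_point_z']
[ 16 117 218] [ 20 110 242] [ 10 163 125]
cradle ((584.8919677734375, 27.847930908203125), (101.37430572509766, 226.8218994140625), 88.90472412109375)
tube [ 0.5227 -0.2921  0.2   ] base/scene px [220.67  186.248]
red [ 0.5572 -0.3812  0.2   ] blue [ 0.3769 -0.3707  0.2   ]
head [0.4916 0.2822 0.188 ] [0.4642 0.3187 0.002 ] [0.4905 0.2365 0.002 ] 0.0863274592425112 17.778893497288635 [398.9919 135.4951]
head origin from feet [0.4945 0.2831]
```

```bash
cat >> h.py <<'E'
def go(pos,xa,za,frm=None,Rf=None):
    """shift (m) and turn (deg) in the tool axes from measured pose to TCP pos with tool x along xa, z along za"""
    o=sensors.get_obs()
    p0=np.array(o["tool_pos"]) if frm is None else np.array(frm)
    R0=R.from_euler("xyz",o["orientation"],degrees=True) if Rf is None else Rf
    z=np.array(za,float);z/=np.linalg.norm(z);x=np.array(xa,float);x-=z*(x@z);x/=np.linalg.norm(x)
    R1=R.from_matrix(np.c_[x,np.cross(z,x),z])
    print(np.round(R0.inv().apply(np.array(pos)-p0),4).tolist(),np.round((R0.inv()*R1).as_rotvec(degrees=True),2).tolist())
    return np.array(pos),R1
E
python3 -m pendant '[[1,[0,0,-0.25],[0,0,59]],[1,[0,0,-0.25],[0,0,59]],[1,[0,0,-0.25],[0,0,59]],[1,[0,0,-0.25],[0,0,59]],[1,[0,0,-0.25],[0,0,59]],[1,[0,0,-0.25],[0,0,59]],[1,[0,0,-0.25],[0,0,59]],[1,[0,0,-0.25],[0,0,59]],[1,[0,0,-0.25],[0,0,59]]]'
python3 - <<'E'
from h import *
s=2**.5/2
a=go([.40,-.17,.45],[-s,s,0],[0,0,-1])
go([.40,-.17,.40],[0,0,-1],[s,-s,0],*a)
E
```

```text
clock: 0.85
tool_pos: [0.1612, -0.6555, 0.451]
orientation: [180.0, 0.0, 134.4]
force: [0.6, -0.2, -0.8]
opening: 0.0877
gripper_force: 0.0
[0.1801, 0.5103, 0.0011] [0.02, 0.04, -0.63]
[0.0, 0.0, 0.05] [0.0, -90.0, 0.0]
```

```bash
python3 -m pendant '[[1,[0.12,0.34,0],[0,0,0]],[1,[0.12,0.34,0],[0,0,0]],[1,[0.12,0.34,0],[0,0,0]],[1,[0.12,0.34,0],[0,0,0]],[1,[0.12,0.34,0],[0,0,0]],[1,[0.12,0.34,0],[0,0,0]],[1,[0.12,0.34,0],[0,0,0]],[1,[0.12,0.34,0],[0,0,0]],[1,[0.12,0.34,0],[0,0,0]]]'
python3 -m pendant '[[1,[0.06,0.17,0],[0,-30,0]],[1,[0.06,0.17,0],[0,-30,0]],[1,[0.06,0.17,0],[0,-30,0]],[1,[0.06,0.17,0],[0,-30,0]],[1,[0.06,0.17,0],[0,-30,0]],[1,[0.06,0.17,0],[0,-30,0]]]'
python3 - <<'E'
from h import *
s=2**.5/2
print(sensors.get_obs()["joint_pos"].round(1))
go([.40,-.17,.40],[0,0,-1],[s,-s,0])
E
```

```text
clock: 1.6
tool_pos: [0.3181, -0.328, 0.4509]
orientation: [179.9, 0.0, 134.9]
force: [0.6, -1.2, 0.0]
opening: 0.0878
gripper_force: 0.0
clock: 2.1
tool_pos: [0.3823, -0.1929, 0.4505]
orientation: [-179.1, 26.2, 134.8]
force: [0.9, -0.1, -0.0]
opening: 0.0874
gripper_force: 0.0
[  26.9  -25.7  -27.    25.4  -81.8 -164.4]
[0.0257, 0.0293, 0.0432] [-0.99, -63.79, 0.35]
```

Run:
```python
from h import *
h=np.array([np.cos(np.radians(-35)),np.sin(np.radians(-35)),0])
go(np.array([.5227,-.2921,.36])+.019*h,[0,0,-1],h)
```

```text
[-0.1288, 0.0356, 0.1637] [-9.93, -63.67, -5.22]
```

```bash
python3 -m pendant '[[1,[-0.129,0.036,0.164],[-5,-32,-2.6]],[1,[-0.129,0.036,0.164],[-5,-32,-2.6]],[1,[-0.129,0.036,0.164],[-5,-32,-2.6]],[1,[-0.129,0.036,0.164],[-5,-32,-2.6]],[1,[-0.129,0.036,0.164],[-9.9,-63.7,-5.2]],[1,[-0.129,0.036,0.164],[-9.9,-63.7,-5.2]],[1,[-0.129,0.036,0.164],[-9.9,-63.7,-5.2]],[1,[-0.129,0.036,0.164],[-9.9,-63.7,-5.2]],[1,[-0.129,0.036,0.164],[-9.9,-63.7,-5.2]],[1,[-0.129,0.036,0.164],[-9.9,-63.7,-5.2]]]'
python3 - <<'E'
from h import *
print(sensors.get_obs()["joint_pos"].round(1))
h=np.array([np.cos(np.radians(-35)),np.sin(np.radians(-35)),0])
a=go(np.array([.5227,-.2921,.36])+.019*h,[0,0,-1],h)
E
```

```text
clock: 2.93
tool_pos: [0.4645, -0.3087, 0.4666]
orientation: [178.4, 60.6, 146.6]
force: [0.0, -0.1, -0.4]
opening: 0.0877
gripper_force: 0.0
[ -29.4  -29.1  -58.2   81.7   -1.9 -173.6]
[0.0642, 0.0424, 0.1045] [3.16, -29.38, 0.0]
```

```bash
cat > kin.py <<'E'
import numpy as np
from scipy.optimize import least_squares
from scipy.spatial.transform import Rotation as R
def fk(q,p):
    a1,d1,L2,a3,L3,L6=p
    e=lambda ax,a:R.from_euler(ax,a,degrees=True)
    A=e('z',q[0]);F=A*e('y',q[1]-q[2]);W=F*e('x',q[3])*e('y',-q[4])
    T=W*e('x',q[5])
    pos=A.apply([a1,0,d1])+(A*e('y',q[1])).apply([0,0,L2])+F.apply([L3,0,a3])+W.apply([L6,0,0])
    wr=pos-W.apply([L6,0,0])
    return pos,T,wr      # T: x axis = tool z
E
python3 - <<'E'
from kin import *; from h import sensors
o=sensors.get_obs()
D=[([-59.695,20.586,.64,-.018,-70.135,-16.505],[.16086,-.65508,.19994],[179.918,0,-166.206]),
([26.9,-25.7,-27.0,25.4,-81.8,-164.4],[.3823,-.1929,.4505],[-179.1,26.2,134.8]),
(o["joint_pos"],o["tool_pos"],o["orientation"])]
r=least_squares(lambda p:np.concatenate([fk(q,p)[0]-np.array(t) for q,t,_ in D]),[.1,.4,.4,0,.4,.3],x_scale=.1)
print(r.x.round(4),r.fun.round(4))
for q,t,e in D:
    T=fk(q,r.x)[1].as_matrix(); M=R.from_euler("xyz",e,degrees=True).as_matrix()
    print((T.T@M).round(2).tolist())
E
```

```text
[ 0.6401 -0.8609 -0.0147  0.9745 -0.3601 -0.2897] [ 0.1567  0.1119  0.254  -0.0831  0.2068 -0.0823  0.0138  0.0284 -0.1716]
[[0.0, -0.0, 1.0], [-0.84, 0.54, 0.0], [-0.54, -0.84, 0.0]]
[[0.72, 0.26, 0.64], [-0.46, -0.51, 0.73], [0.51, -0.82, -0.25]]
[[0.0, 0.06, 1.0], [1.0, -0.07, 0.0], [0.07, 1.0, -0.06]]
```

```bash
cat > log.py <<'E'
import json,os
from plant import sensors
o=sensors.get_obs(); f="log.json"; L=json.load(open(f)) if os.path.exists(f) else []
L.append([list(map(float,o[k])) for k in ("joint_pos","tool_pos","orientation")]); json.dump(L,open(f,"w"))
print([round(v,1) for v in L[-1][0]])
E
python3 log.py
python3 -m pendant '[[1,[-0.05,0.03,-0.03],[0,30,0]],[1,[-0.05,0.03,-0.03],[0,30,0]],[1,[-0.05,0.03,-0.03],[0,30,0]],[1,[-0.05,0.03,-0.03],[0,30,0]],[1,[-0.05,0.03,-0.03],[0,30,0]]]'; python3 log.py
python3 -m pendant '[[1,[0,0.12,0],[0,0,-40]],[1,[0,0.12,0],[0,0,-40]],[1,[0,0.12,0],[0,0,-40]],[1,[0,0.12,0],[0,0,-40]],[1,[0,0.12,0],[0,0,-40]],[1,[0,0.12,0],[0,0,-40]]]'; python3 log.py
python3 -m pendant '[[1,[0.05,0,0],[20,0,0]],[1,[0.05,0,0],[20,0,0]],[1,[0.05,0,0],[20,0,0]],[1,[0.05,0,0],[20,0,0]]]'; python3 log.py
cat > fit.py <<'E'
import json,numpy as np,itertools
from scipy.optimize import least_squares
from scipy.spatial.transform import Rotation as R
D=json.load(open("log.json"))+[[[-59.695,20.586,.64,-.018,-70.135,-16.505],[.16086,-.65508,.19994],[179.918,0,-166.206]],
[[26.9,-25.7,-27.0,25.4,-81.8,-164.4],[.3823,-.1929,.4505],[-179.1,26.2,134.8]]]
e=lambda ax,a:R.from_euler(ax,a,degrees=True)
def fk(q,p,s):
    a1,lat,d1,L2,a3,L3,L6,c1,c2,c3,c4,c5,c6=p; q=np.array(q)*s+np.array([c1,c2,c3,c4,c5,c6])*100
    A=e('z',q[0]);B=A*e('y',q[1]);F=B*e('y',q[2]);W=F*e('x',q[3])*e('y',q[4]);T=W*e('x',q[5])
    wr=A.apply([a1,lat,d1])+B.apply([0,0,L2])+F.apply([L3,0,a3])
    return wr+W.apply([L6,0,0]),T*R.from_matrix([[0,0,1],[0,1,0],[-1,0,0]]),wr
if __name__=="__main__":
    best=[]
    rng=np.random.default_rng(0)
    for s in itertools.product([1],[1],[-1,1],[1,-1],[-1],[1,-1]):
      S=np.array(s)
      def f(p):
        return np.concatenate([np.r_[fk(q,p,S)[0]-t,.3*(e('xyz',o).inv()*fk(q,p,S)[1]).as_rotvec()] for q,t,o in D])
      for c1,c6 in itertools.product([0,-.16],[0,.9,-.9,1.8]):
        r=least_squares(f,[.05,0,.35,.35,0,.35,.25,c1,0,0,0,0,c6],x_scale=.1,max_nfev=150)
        best.append((r.cost,s,r.x.round(4).tolist(),np.abs(r.fun).max()))
    best.sort(key=lambda b:b[0])
    for b in best[:3]: print(b)
E
python3 fit.py
```

```text
[-29.4, -29.1, -58.2, 81.7, -1.9, -173.6]
clock: 3.35
tool_pos: [0.4775, -0.2818, 0.5241]
orientation: [179.5, 48.1, 146.0]
force: [0.1, -6.3, 2.9]
opening: 0.0875
gripper_force: 0.0
[7.9, -26.5, -34.7, 40.1, -49.4, -149.4]
clock: 3.85
tool_pos: [0.5468, -0.1828, 0.5257]
orientation: [-144.1, 34.9, -161.7]
force: [0.2, -0.8, -0.8]
opening: 0.0876
gripper_force: 0.0
[22.4, -21.3, -34.4, 48.3, -55.9, -126.4]
clock: 4.18
tool_pos: [0.5069, -0.1957, 0.4944]
orientation: [-123.7, 35.0, -161.9]
force: [0.2, -0.0, -1.0]
opening: 0.0872
gripper_force: 0.0
[29.2, -19.9, -51.2, 70.5, -68.5, -155.2]
(np.float64(0.0057229898506599925), (1, 1, -1, -1, -1, -1), [0.0491, -0.0663, 0.1764, 0.5457, 0.1327, 0.2052, 0.4312, -0.0681, 0.1872, -0.1335, -0.0459, -0.0895, -0.8999], np.float64(0.045231044410790205))
(np.float64(0.0057229898507422374), (1, 1, -1, -1, -1, -1), [0.0491, -0.0663, 0.1764, 0.5457, 0.1327, 0.2052, 0.4312, -0.0681, 0.1872, -0.1335, -0.0459, -0.0895, 2.7001], np.float64(0.04523109958876431))
(np.float64(0.005722989850789858), (1, 1, -1, -1, -1, -1), [0.0491, -0.0663, 0.1764, 0.5457, 0.1327, 0.2052, 0.4312, -0.0681, 0.1872, -0.1335, -0.0459, -0.0895, -0.8999], np.float64(0.04523071991270258))
```

```bash
cat > fit.py <<'E'
import json,numpy as np,itertools
from scipy.optimize import least_squares
from scipy.spatial.transform import Rotation as R
D=json.load(open("log.json"))+[[[-59.695,20.586,.64,-.018,-70.135,-16.505],[.16086,-.65508,.19994],[179.918,0,-166.206]],
[[26.9,-25.7,-27.0,25.4,-81.8,-164.4],[.3823,-.1929,.4505],[-179.1,26.2,134.8]]]
e=lambda ax,a:R.from_euler(ax,a,degrees=True)
S=np.array([1,1,-1,-1,-1,-1])
def fk(q,p):
    a1,lat,d1,L2,a3,L3,L6,y5,z5,z4,c6=p; q=np.array(q)*S; q[5]+=c6*100
    A=e('z',q[0]);B=A*e('y',q[1]);F=B*e('y',q[2]);G=F*e('x',q[3]);W=G*e('y',q[4]);T=W*e('x',q[5])
    wr=A.apply([a1,lat,d1])+B.apply([0,0,L2])+F.apply([L3,0,a3])+G.apply([0,y5,z4])
    return wr+W.apply([L6,0,z5]),T*R.from_matrix([[0,0,1],[0,1,0],[-1,0,0]]),wr
def load():
    return np.array(json.load(open("fit.json")))
if __name__=="__main__":
    for w,c6 in ((0,-.9),(.3,-.9)):
      f=lambda p:np.concatenate([np.r_[fk(q,p)[0]-t,w*(e('xyz',o).inv()*fk(q,p)[1]).as_rotvec()] for q,t,o in D])
      r=least_squares(f,[.05,0,.35,.35,0,.35,.25,0,0,0,c6],x_scale=.1)
      print(r.cost,r.x.round(4).tolist(),np.abs(r.fun).max())
    print([np.round((e('xyz',o).inv()*fk(q,r.x)[1]).as_rotvec(degrees=True),1).tolist() for q,t,o in D])
    json.dump(r.x.tolist(),open("fit.json","w"))
E
python3 fit.py
```

```text
4.3995708396640024e-08 [-0.0003, -0.0, 0.1986, 0.6017, 0.0002, 0.4638, 0.4039, -0.1919, -0.0, 0.0001, -0.9] 0.00021993479003662442
1.7203034173345923e-07 [-0.0003, -0.0, 0.1986, 0.6017, 0.0002, 0.4638, 0.4039, -0.1919, -0.0, 0.0001, -0.9] 0.0004819167115395638
[[0.0, 0.0, 0.0], [-0.0, -0.0, 0.0], [-0.0, 0.0, 0.0], [-0.0, -0.0, 0.0], [-0.0, 0.0, 0.0], [-0.1, -0.0, -0.0]]
```

```bash
cat > ik.py <<'E'
from fit import *
P=load(); lo=np.array([-176.03,-82.01,-58.28,-173.87,-174.79,-173.66]);hi=np.array([176.03,121.73,71.71,95.51,-.11,173.66])
rng=np.random.default_rng(1)
def Rt(xa,za):
    z=np.array(za,float);z/=np.linalg.norm(z);x=np.array(xa,float);x-=z*(x@z);x/=np.linalg.norm(x)
    return R.from_matrix(np.c_[x,np.cross(z,x),z])
def ik(pos,Rm,n=12,q0=None):
    sol=[]
    for k in range(n):
        s=q0 if (q0 is not None and k==0) else np.r_[rng.uniform(-120,120),rng.uniform(-30,60),rng.uniform(-50,50),rng.uniform(-150,90),rng.uniform(-150,-20),rng.uniform(-170,170)]
        f=lambda q:np.r_[fk(q,P)[0]-pos,.3*(Rm.inv()*fk(q,P)[1]).as_rotvec()]
        r=least_squares(f,np.clip(s,lo+.01,hi-.01),bounds=(lo,hi),x_scale=50,max_nfev=60)
        if r.cost<1e-7 and not any(np.abs(r.x-q).max()<2 for q in sol): sol.append(r.x)
    return sol
E
cat > s.py <<'E'
from ik import *
T=np.array([.5227,-.2921,.115])
for th in (0,20):
  for psi in range(-140,61,20):
    c=np.cos(np.radians(th));a=np.radians(psi);z=np.array([c*np.cos(a),c*np.sin(a),-np.sin(np.radians(th))])
    for sg in (1,-1):
      for q in ik(T+.019*z,Rt([0,0,sg],z),10):
        m=np.minimum(q-lo,hi-q).min()
        if m>3: print(th,psi,sg,q.round().tolist(),"wrist",fk(q,P)[2].round(2).tolist())
print("place")
C=np.array([.585,.028,.065])
for th in (0,20):
  for yaw in (0,180):
    for sg in (1,-1):
      d=np.array([np.cos(np.radians(yaw)),0,0]);z=-d*np.sin(np.radians(th))+[0,0,-np.cos(np.radians(th))]
      for q in ik(C+.019*z,Rt(sg*d,z),10): print(th,yaw,sg,q.round().tolist(),fk(q,P)[2].round(2).tolist())
E
time python3 s.py
```

```text
0 -140 1 [8.0, 60.0, -7.0, 34.0, -110.0, -77.0] wrist [0.82, -0.04, 0.11]
0 -140 -1 [8.0, 60.0, -7.0, 34.0, -110.0, 103.0] wrist [0.82, -0.04, 0.11]
0 -120 1 [14.0, 54.0, -26.0, 46.0, -97.0, -83.0] wrist [0.72, 0.04, 0.11]
0 -120 -1 [14.0, 54.0, -26.0, 46.0, -97.0, 97.0] wrist [0.72, 0.04, 0.11]
0 -100 1 [17.0, 49.0, -45.0, 63.0, -88.0, -94.0] wrist [0.59, 0.09, 0.11]
0 -100 -1 [17.0, 49.0, -45.0, 63.0, -88.0, 86.0] wrist [0.59, 0.09, 0.11]
0 -20 1 [-73.0, 63.0, -51.0, -124.0, -104.0, -70.0] wrist [0.16, -0.16, 0.11]
0 -20 -1 [-73.0, 63.0, -51.0, -124.0, -104.0, 110.0] wrist [0.16, -0.16, 0.11]
0 0 1 [-74.0, 49.0, -35.0, -106.0, -88.0, -96.0] wrist [0.14, -0.29, 0.11]
0 0 -1 [-74.0, 49.0, -35.0, -106.0, -88.0, 84.0] wrist [0.14, -0.29, 0.11]
0 20 1 [-69.0, 46.0, -19.0, -91.0, -90.0, -115.0] wrist [0.16, -0.42, 0.11]
0 20 -1 [-69.0, 46.0, -19.0, -91.0, -90.0, 65.0] wrist [0.16, -0.42, 0.11]
0 40 1 [-64.0, 49.0, -4.0, -79.0, -98.0, -127.0] wrist [0.23, -0.54, 0.11]
0 40 -1 [-64.0, 49.0, -4.0, -79.0, -98.0, 53.0] wrist [0.23, -0.54, 0.11]
0 60 1 [-57.0, 53.0, 11.0, -71.0, -110.0, -135.0
[... 1191 characters left out ...]
61.0, -96.0, -140.0] wrist [0.34, -0.61, 0.25]
20 60 -1 [-53.0, 42.0, 7.0, -61.0, -96.0, 40.0] wrist [0.34, -0.61, 0.25]
place
0 0 1 [22.0, 21.0, -22.0, 0.0, -48.0, 68.0] [0.59, 0.03, 0.45]
0 0 -1 [22.0, 21.0, -22.0, -0.0, -48.0, -112.0] [0.59, 0.03, 0.45]
0 180 1 [22.0, 21.0, -22.0, -0.0, -48.0, -112.0] [0.59, 0.03, 0.45]
0 180 -1 [22.0, 21.0, -22.0, -0.0, -48.0, 68.0] [0.59, 0.03, 0.45]
20 0 1 [18.0, 32.0, -2.0, -6.0, -75.0, 75.0] [0.72, 0.03, 0.43]
20 0 -1 [18.0, 32.0, -2.0, -6.0, -75.0, -105.0] [0.72, 0.03, 0.43]
20 180 1 [18.0, 11.0, -56.0, 53.0, -8.0, -160.0] [0.45, 0.03, 0.43]
20 180 -1 [18.0, 11.0, -56.0, 53.0, -8.0, 20.0] [0.45, 0.03, 0.43]
real	1m13.852s
user	1m14.065s
sys	0m0.148s
```

```bash
cat >> ik.py <<'E'
from scipy.spatial.transform import Slerp
def path(q0,pos,Rm,n=12):
    p0,R0,_=fk(q0,P); sl=Slerp([0,1],R.concatenate([R0,Rm])); q=np.array(q0,float); bad=0; mm=99
    for t in np.linspace(0,1,n+1)[1:]:
        s=ik(p0+t*(np.array(pos)-p0),sl(t),1,q)
        if not s: bad+=1; continue
        if np.abs(s[0]-q).max()>40: print("jump",t.round(2),(s[0]-q).round())
        q=s[0]; mm=min(mm,np.minimum(q-lo,hi-q).min())
    print("end",q.round(1).tolist(),"margin",mm.round(1),"unreached",bad)
    return q
def d(a,b=None):  # degrees trig direction helper: heading, depression
    a=np.radians(a);b=np.radians(b or 0);return np.array([np.cos(b)*np.cos(a),np.cos(b)*np.sin(a),-np.sin(b)])
E
cat > s2.py <<'E'
from ik import *; from h import go,sensors
T=np.array([.5227,-.2921,.105]); z=d(-110,20)
q=sensors.get_obs()["joint_pos"]; print(q.round(1))
hov=T+.019*z+[0,0,.2]
q1=path(q,hov,Rt([0,0,1],z)); a=go(hov,[0,0,1],z)
for s in ik(hov,Rt([0,0,1],z),10): print(s.round())
q2=path(q1,T+.019*z,Rt([0,0,1],z)); b=go(T+.019*z,[0,0,1],z,*a)
l=d(0); zp=-np.sin(np.radians(20))*d(0)+[0,0,-np.cos(np.radians(20))]
C=np.array([.585,.028,.065])
q3=path(q2,T+.019*z+[0,0,.2],Rt([0,0,1],z))
q4=path(q3,C+.019*zp+[0,0,.2],Rt([1,0,0],zp))
E
python3 s2.py
```

```text
[  29.2  -19.9  -51.2   70.5  -68.5 -155.2]
end [15.1, 25.4, -31.2, 50.2, -90.7, -63.2] margin 10.3 unreached 0
[0.1336, 0.0597, 0.1729] [-19.29, 58.74, -95.7]
[ 15.  25. -31.  50. -91. -63.]
end [14.6, 40.4, -37.3, 52.4, -77.3, -79.6] margin 21.0 unreached 0
[-0.1879, 0.0, 0.0684] [0.0, 0.0, 0.0]
end [15.1, 25.4, -31.2, 50.2, -90.7, -63.2] margin 21.2 unreached 0
end [17.7, 23.9, 11.1, -6.0, -96.3, 72.7] margin 26.0 unreached 0
```

```bash
python3 -m pendant '[[1,[0.067,0.03,0.086],[-9.6,29.4,-47.8]],[1,[0.067,0.03,0.086],[-9.6,29.4,-47.8]],[1,[0.067,0.03,0.086],[-9.6,29.4,-47.8]],[1,[0.067,0.03,0.086],[-9.6,29.4,-47.8]],[1,[0.067,0.03,0.086],[-9.6,29.4,-47.8]],[1,[0.067,0.03,0.086],[-9.6,29.4,-47.8]],[1,[0.067,0.03,0.086],[-9.6,29.4,-47.8]],[1,[0.067,0.03,0.086],[-9.6,29.4,-47.8]]]'
python3 - <<'E'
from ik import d; from h import *
z=d(-110,20);go(np.array([.5227,-.2921,.305])+.019*z,[0,0,1],z)
E
```

```text
clock: 4.85
tool_pos: [0.5124, -0.2514, 0.3994]
orientation: [-133.9, -20.6, -155.0]
force: [-0.5, 0.8, 0.7]
opening: 0.0873
gripper_force: 0.0
[-0.0163, 0.0358, 0.1093] [-9.31, 29.83, -47.61]
```

```bash
python3 -m pendant '[[1,[-0.016,0.036,0.109],[-9.3,29.8,-47.6]],[1,[-0.016,0.036,0.109],[-9.3,29.8,-47.6]],[1,[-0.016,0.036,0.109],[-9.3,29.8,-47.6]],[1,[-0.016,0.036,0.109],[-9.3,29.8,-47.6]],[1,[-0.016,0.036,0.109],[-9.3,29.8,-47.6]],[1,[-0.016,0.036,0.109],[-9.3,29.8,-47.6]],[1,[-0.016,0.036,0.109],[-9.3,29.8,-47.6]],[1,[-0.016,0.036,0.109],[-9.3,29.8,-47.6]],[1,[-0.016,0.036,0.109],[-9.3,29.8,-47.6]],[1,[-0.016,0.036,0.109],[-9.3,29.8,-47.6]]]'
python3 - <<'E'
from ik import d; from h import *
z=d(-110,20);a=go(np.array([.5227,-.2921,.305])+.019*z,[0,0,1],z)
go(np.array([.5227,-.2921,.105])+.019*z,[0,0,1],z)
print(sensors.get_obs()["joint_pos"].round(1))
t=viewer.snapshot("top")[:,:,::-1]; s=viewer.snapshot("scene")[:,:,::-1]
f=lambda im,x,y,w,h:cv2.resize(im[y:y+h,x:x+w],(400,400),interpolation=cv2.INTER_CUBIC)
cv2.imwrite("pics/hov.png",np.hstack([f(t,330,120,160,160),f(s,130,90,180,180)]))
E
```

```text
clock: 5.68
tool_pos: [0.5166, -0.3091, 0.297]
orientation: [-179.1, -69.9, -110.9]
force: [0.8, -0.5, 0.0]
opening: 0.0876
gripper_force: 0.0
[0.0013, 0.0001, -0.0007] [-0.01, 0.09, -0.31]
[-0.1865, 0.0012, 0.068] [-0.01, 0.09, -0.31]
[ 15.1  25.4 -31.2  50.2 -90.6 -63.6]
```

View pics/hov.png

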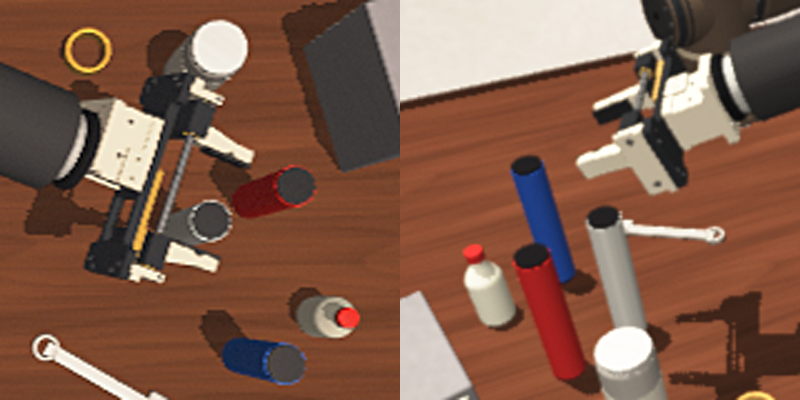

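The grey tube, with its cap at crop (210,220), stands between the open fingers. The can, at top view (417,139), is near the gripper body's corner, so I'll check that clearance.

Run:
```python
from ik import d; from h import *
for n,u,v,z0 in (("can",417,139,.17),("red",448,194.5,.2)):
    c=back("top",u,v,z0); r=c-np.array([.5227,-.2921,z0]); print(n,c.round(3),"along",(r@d(-110)).round(3),"across",(r@d(-20)).round(3))
```

```text
can [ 0.71  -0.314  0.17 ] along -0.044 across 0.184
red [ 0.557 -0.381  0.2  ] along 0.072 across 0.063
```

```bash
python3 -m pendant '[[1,[-0.04,0,0.015],[0,0,0]],[1,[-0.08,0,0.029],[0,0,0]],[1,[-0.11,0,0.04],[0,0,0]],[1,[-0.14,0.001,0.051],[0,0,0]],[1,[-0.165,0.001,0.06],[0,0,0]],[1,[-0.186,0.001,0.068],[0,0,0]],[1,[-0.186,0.001,0.068],[0,0,0]]]' && python3 -m pendant '[[-1,[0,0,0],[0,0,0]],[-1,[0,0,0],[0,0,0]],[-1,[0,0,0],[0,0,0]],[-1,[0,0,0],[0,0,0]],[-1,[0,0,0],[0,0,0]],[-1,[0,0,0],[0,0,0]],[-1,[0,0,0],[0,0,0]],[-1,[0,0,0],[0,0,0]]]'
```

```text
clock: 6.37
tool_pos: [0.5155, -0.3096, 0.0982]
orientation: [-179.2, -69.9, -110.9]
force: [-0.9, 0.0, 0.8]
opening: 0.0875
gripper_force: 0.0
clock: 7.03
tool_pos: [0.5167, -0.3093, 0.1008]
orientation: [-178.9, -69.9, -111.1]
force: [2.7, -1.1, -0.2]
opening: 0.0401
gripper_force: 18.0
```

```bash
python3 -m pendant '[[-1,[0,0,0],[0,0,0]],[-1,[0,0,0],[0,0,0]],[-1,[0.02,0,-0.007],[0,0,0]],[-1,[0.05,0,-0.018],[0,0,0]],[-1,[0.08,0,-0.029],[0,0,0]],[-1,[0.11,0,-0.04],[0,0,0]],[-1,[0.14,0,-0.051],[0,0,0]],[-1,[0.17,0,-0.062],[0,0,0]],[-1,[0.19,0,-0.069],[0,0,0]],[-1,[0.19,0,-0.069],[0,0,0]]]'
python3 - <<'E'
from h import *
t=viewer.snapshot("top")[:,:,::-1]; s=viewer.snapshot("scene")[:,:,::-1]
f=lambda im,x,y,w,h:cv2.resize(im[y:y+h,x:x+w],(400,400),interpolation=cv2.INTER_CUBIC)
cv2.imwrite("pics/lift.png",np.hstack([f(t,330,120,160,160),f(s,130,50,180,180)]))
E
```

```text
clock: 7.87
tool_pos: [0.5159, -0.3091, 0.3055]
orientation: [-178.2, -69.7, -111.7]
force: [0.7, 0.0, -4.8]
opening: 0.039
gripper_force: 29.8
```

View pics/lift.png

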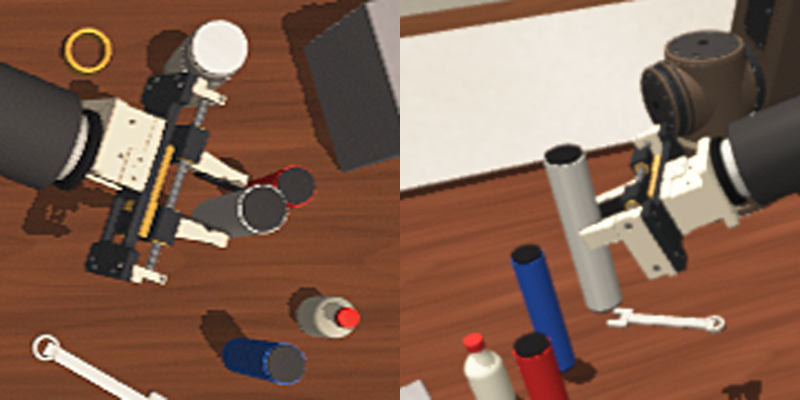

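```bash
cat > s3.py <<'E'
from ik import *; from h import go,sensors
import sys
q=sensors.get_obs()["joint_pos"]
x=d(-1); zp=-np.sin(np.radians(20))*x+[0,0,-np.cos(np.radians(20))]
G=np.array([.592,.028,.065])
for h in map(float,sys.argv[1:]):
    t=G+.019*zp+[0,0,h]; q=path(q,t,Rt(x,zp)); go(t,x,zp)
E
python3 s3.py .25
```

```text
end [17.3, 23.5, 17.0, -6.3, -102.5, 71.4] margin 26.3 unreached 0
[-0.1218, 0.0495, -0.3187] [49.24, -59.34, -106.75]
```

```bash
python3 -m pendant '[[-1,[-0.02,0.008,-0.04],[8,-9.7,-17.4]],[-1,[-0.04,0.016,-0.08],[12,-14.5,-26]],[-1,[-0.061,0.025,-0.16],[24.6,-29.7,-53.4]],[-1,[-0.061,0.025,-0.16],[24.6,-29.7,-53.4]],[-1,[-0.061,0.025,-0.16],[24.6,-29.7,-53.4]],[-1,[-0.061,0.025,-0.16],[24.6,-29.7,-53.4]],[-1,[-0.061,0.025,-0.16],[24.6,-29.7,-53.4]],[-1,[-0.061,0.025,-0.16],[24.6,-29.7,-53.4]],[-1,[-0.061,0.025,-0.16],[24.6,-29.7,-53.4]],[-1,[-0.061,0.025,-0.16],[24.6,-29.7,-53.4]]]'; python3 s3.py .25
```

```text
clock: 8.8
tool_pos: [0.5498, -0.14, 0.2994]
orientation: [153.9, -22.4, -44.7]
force: [0.2, 0.8, -5.3]
opening: 0.039
gripper_force: 29.7
end [17.3, 23.5, 17.0, -6.3, -102.5, 71.4] margin 41.0 unreached 0
[-0.0868, -0.1152, -0.0935] [24.55, -29.39, -53.06]
```

```bash
python3 -m pendant '[[-1,[-0.087,-0.115,-0.0935],[24.5,-29.4,-53]],[-1,[-0.087,-0.115,-0.0935],[24.5,-29.4,-53]],[-1,[-0.087,-0.115,-0.0935],[24.5,-29.4,-53]],[-1,[-0.087,-0.115,-0.0935],[24.5,-29.4,-53]],[-1,[-0.087,-0.115,-0.0935],[24.5,-29.4,-53]],[-1,[-0.087,-0.115,-0.0935],[24.5,-29.4,-53]],[-1,[-0.087,-0.115,-0.0935],[24.5,-29.4,-53]],[-1,[-0.087,-0.115,-0.0935],[24.5,-29.4,-53]],[-1,[-0.087,-0.115,-0.0935],[24.5,-29.4,-53]],[-1,[-0.087,-0.115,-0.0935],[24.5,-29.4,-53]]]'; python3 s3.py .25 .06;  python3 - <<'E'
from h import *
t=viewer.snapshot("top")[:,:,::-1]; s=viewer.snapshot("scene")[:,:,::-1]
f=lambda im,x,y,w,h:cv2.resize(im[y:y+h,x:x+w],(400,400),interpolation=cv2.INTER_CUBIC)
cv2.imwrite("pics/over.png",np.hstack([f(t,220,110,160,160),f(s,250,100,160,160)]))
E
```

```text
clock: 9.63
tool_pos: [0.5864, 0.027, 0.2929]
orientation: [179.8, 20.4, -1.3]
force: [-0.3, 0.3, -6.1]
opening: 0.039
gripper_force: 29.5
end [17.3, 23.5, 17.0, -6.3, -102.5, 71.4] margin 54.7 unreached 0
[-0.0023, -0.0011, -0.0036] [0.12, 0.37, -0.25]
end [17.3, 29.7, 1.9, -6.2, -81.3, 73.7] margin 56.3 unreached 0
[0.0638, -0.0018, 0.1745] [0.12, 0.37, -0.25]
```

View pics/over.png

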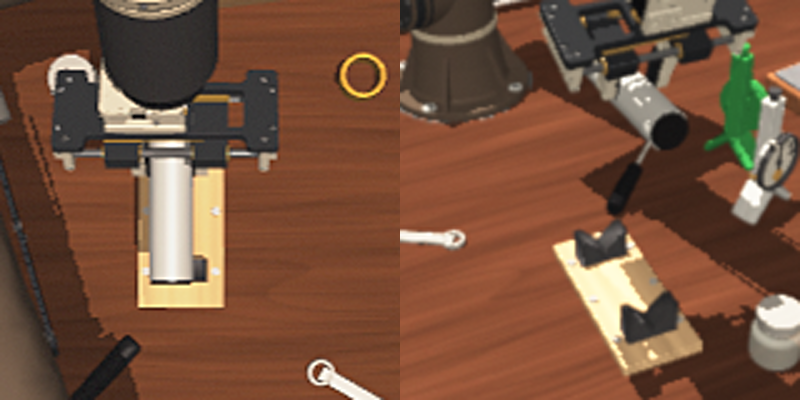

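The tube hangs horizontally over the cradle. Its far end is at scene (357,152) and its near end at top view (289,221). I'll check level against prediction.

Run:
```python
from ik import d; from h import *
o=sensors.get_obs(); M=R.from_euler("xyz",o["orientation"],degrees=True).as_matrix()
g=o["tool_pos"]-.019*M[:,2]
print(g)
for k in (0,20,25):
    x=d(-1,0) if k==0 else None
x=R.from_rotvec(np.radians(0)*M[:,1]).apply(M@np.array([np.cos(np.radians(20)),0,-np.sin(np.radians(20))])); print("nominal axis",x)
for t in (-5,0,5):
    ax=R.from_rotvec(np.radians(t)*M[:,1]).apply(x)
    print(t,ax.round(3),proj("scene",g+.093*ax),proj("top",g-.107*ax+[0,0,.0]),proj("top",g-.107*ax+[0,0,.021]))
```

```text
[0.59297829 0.027326   0.31136175]
nominal axis [ 0.99966868 -0.02564925 -0.00215607]
-5 [ 0.996 -0.026 -0.089] [357.2508658  157.52611233] [286.86079765 223.34497577] [286.42921123 223.02494179]
0 [ 1.    -0.026 -0.002] [357.50091582 154.82217711] [287.08026512 223.66663978] [286.65652603 223.35546411]
5 [ 0.996 -0.025  0.085] [357.62178603 151.92855079] [287.29977696 223.63676756] [286.88378169 223.32765538]
```

```bash
python3 -m pendant '[[-1,[0.01,-0.0015,0.03],[0,0,0]],[-1,[0.025,-0.0015,0.07],[0,0,0]],[-1,[0.039,-0.0015,0.107],[0,0,0]],[-1,[0.052,-0.0015,0.143],[0,0,0]],[-1,[0.0635,-0.0015,0.1745],[0,0,0]],[-1,[0.073,-0.0015,0.2],[0,0,0]],[-1,[0.0785,-0.0015,0.215],[0,0,0]],[-1,[0.0785,-0.0015,0.215],[0,0,0]],[-1,[0.0785,-0.0015,0.215],[0,0,0]]]'; python3 s3.py .012 0;  python3 - <<'E'
from h import *
t=viewer.snapshot("top")[:,:,::-1]; s=viewer.snapshot("scene")[:,:,::-1]
f=lambda im,x,y,w,h:cv2.resize(im[y:y+h,x:x+w],(400,400),interpolation=cv2.INTER_CUBIC)
cv2.imwrite("pics/low.png",np.hstack([f(t,240,140,100,100),f(s,290,160,100,100)]))
E
```

```text
clock: 10.48
tool_pos: [0.5864, 0.0282, 0.0673]
orientation: [179.4, 19.9, -1.4]
force: [-0.2, 0.6, -4.4]
opening: 0.0385
gripper_force: 29.6
end [17.3, 32.2, -0.7, -6.3, -76.3, 74.2] margin 57.6 unreached 0
[0.0019, 0.0001, 0.008] [0.4, -0.05, -0.42]
end [17.3, 32.9, -1.2, -6.4, -75.1, 74.4] margin 57.1 unreached 0
[0.006, -0.0, 0.0193] [0.4, -0.05, -0.42]
```

View pics/low.png

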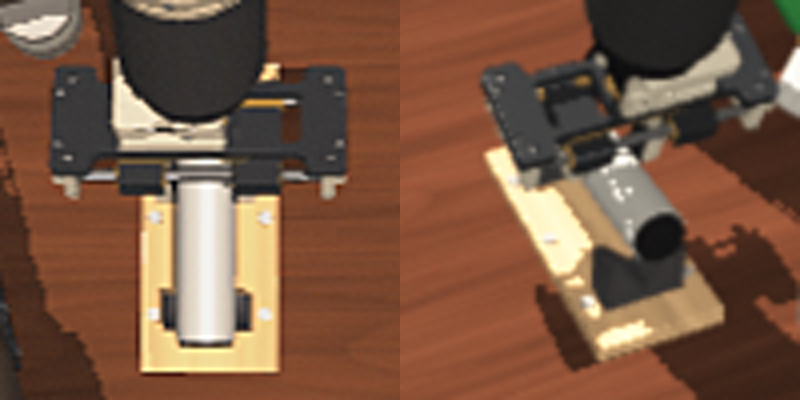

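The tube, at crop x≈207, is centred over the block at crop x≈206 and about 20 mm above its seat. I'll lower it the rest of the way slowly.

```bash
python3 -m pendant '[[-1,[0.002,0,0.006],[0,0,0]],[-1,[0.004,0,0.012],[0,0,0]],[-1,[0.005,0,0.015],[0,0,0]],[-1,[0.0055,0,0.017],[0,0,0]],[-1,[0.006,0,0.0185],[0,0,0]],[-1,[0.006,0,0.0185],[0,0,0]]]'
```

```text
clock: 11.08
tool_pos: [0.5869, 0.028, 0.0486]
orientation: [179.6, 19.8, -1.4]
force: [0.2, 0.7, -4.9]
opening: 0.039
gripper_force: 29.5
```

```bash
python3 -m pendant '[[-1,[0.0004,0,0.001],[0,0,0]],[-1,[0.0007,0,0.002],[0,0,0]],[-1,[0.0007,0,0.002],[0,0,0]]]';python3 -m pendant '[[-1,[0.0004,0,0.001],[0,0,0]],[-1,[0.0007,0,0.002],[0,0,0]],[-1,[0.0007,0,0.002],[0,0,0]]]'
```

```text
clock: 11.33
tool_pos: [0.5872, 0.028, 0.0469]
orientation: [179.6, 19.8, -1.4]
force: [0.5, 0.7, -2.6]
opening: 0.0388
gripper_force: 29.6
clock: 11.58
tool_pos: [0.5873, 0.0281, 0.0466]
orientation: [179.6, 19.7, -1.3]
force: [-1.9, 1.8, 9.8]
opening: 0.0388
gripper_force: 30.4
```

```bash
python3 -m pendant '[[0.6,[0,0,-0.001],[0,0,0]],[0.6,[0,0,-0.001],[0,0,0]],[0.6,[0,0,-0.001],[0,0,0]],[0.6,[0,0,-0.001],[0,0,0]],[0.6,[0,0,-0.001],[0,0,0]],[0.6,[0,0,-0.001],[0,0,0]]]';python3 -m pendant '[[0.6,[0,0,-0.02],[0,0,0]],[0.6,[0,0,-0.05],[0,0,0]],[0.6,[0,0,-0.09],[0,0,0]],[0.6,[0,0,-0.13],[0,0,0]],[0.6,[0,0,-0.17],[0,0,0]],[0.6,[0,0,-0.21],[0,0,0]],[0.6,[0,0,-0.25],[0,0,0]],[0.6,[0,0,-0.28],[0,0,0]]]'
```

```text
clock: 12.08
tool_pos: [0.5871, 0.0278, 0.0453]
orientation: [179.6, 19.8, -1.4]
force: [0.2, -0.5, -0.1]
opening: 0.0689
gripper_force: 0.0
clock: 12.75
tool_pos: [0.6829, 0.0272, 0.3124]
orientation: [179.6, 19.6, -1.4]
force: [1.6, -0.4, -0.8]
opening: 0.0704
gripper_force: 0.0
```

```bash
cat > s4.py <<'E'
from ik import *; from h import go,sensors
q=sensors.get_obs()["joint_pos"]; dn=[0,0,-1.]
K=np.array([.4916,.2821,.139]); x=d(17.8)
a=go(K+[0,0,.15],x,dn); q=path(q,K+[0,0,.15],Rt(x,dn)); b=go(K,x,dn,*a); q=path(q,K,Rt(x,dn)); q=path(q,K+[0,0,.15],Rt(x,dn))
A=np.array([.585,.028,.065]);x=d(-1)
for t,h in ((0,.08),(0,0),(-14,0),(-29,0)):
    r=R.from_rotvec(np.radians(t)*x); up=r.apply([0,0,1])
    q=path(q,A+up*(.1347+h)-.004*x,Rt(x,-up))
E
python3 s4.py
```

```text
[-0.1782, -0.2508, 0.0867] [-2.89, 19.52, -18.95]
end [49.6, 7.8, -5.0, -0.0, -77.3, 58.2] margin 41.5 unreached 0
[0.0, 0.0, 0.15] [0.0, 0.0, 0.0]
end [49.6, 13.2, -18.2, -0.0, -58.6, 58.2] margin 40.1 unreached 0
end [49.6, 7.8, -5.0, 0.0, -77.3, 58.2] margin 41.0 unreached 0
end [22.0, 9.4, -4.1, 0.0, -76.4, 67.0] margin 51.8 unreached 0
end [22.0, 11.9, -11.5, -0.0, -66.6, 67.0] margin 46.7 unreached 0
end [33.3, 14.6, -15.1, 12.4, -68.8, 50.4] margin 43.2 unreached 0
end [42.1, 21.1, -16.1, 21.5, -74.7, 37.1] margin 42.1 unreached 0
```

```bash
python3 -m pendant '[[0.6,[-0.178,-0.251,0.087],[-2.9,19.5,-19]],[0.6,[-0.178,-0.251,0.087],[-2.9,19.5,-19]],[0.6,[-0.178,-0.251,0.087],[-2.9,19.5,-19]],[0.6,[-0.178,-0.251,0.087],[-2.9,19.5,-19]],[0.6,[-0.178,-0.251,0.087],[-2.9,19.5,-19]],[0.6,[-0.178,-0.251,0.087],[-2.9,19.5,-19]],[0.6,[-0.178,-0.251,0.087],[-2.9,19.5,-19]],[0.6,[-0.178,-0.251,0.087],[-2.9,19.5,-19]],[0.6,[-0.178,-0.251,0.087],[-2.9,19.5,-19]]]'
python3 - <<'E'
from ik import d; from h import *
K=np.array([.4916,.2821,.139]); x=d(17.8);go(K,x,[0,0,-1])
t=viewer.snapshot("top")[:,:,::-1]; s=viewer.snapshot("scene")[:,:,::-1]
cv2.imwrite("pics/t2.png",t);cv2.imwrite("pics/s2.png",s)
f=lambda im,x,y,w,h:cv2.resize(im[y:y+h,x:x+w],(400,300),interpolation=cv2.INTER_CUBIC)
cv2.imwrite("pics/m2.png",np.vstack([np.hstack([f(t,230,150,120,90),f(t,150,180,100,75)]),np.hstack([f(s,290,170,100,75),f(s,350,110,100,75)])]))
E
```

```text
clock: 13.5
tool_pos: [0.4877, 0.286, 0.2855]
orientation: [-179.9, 0.2, 18.1]
force: [0.4, -1.0, -0.3]
opening: 0.0701
gripper_force: 0.0
[0.0029, 0.0052, 0.1465] [-0.11, 0.19, 0.29]
```

View pics/m2.png

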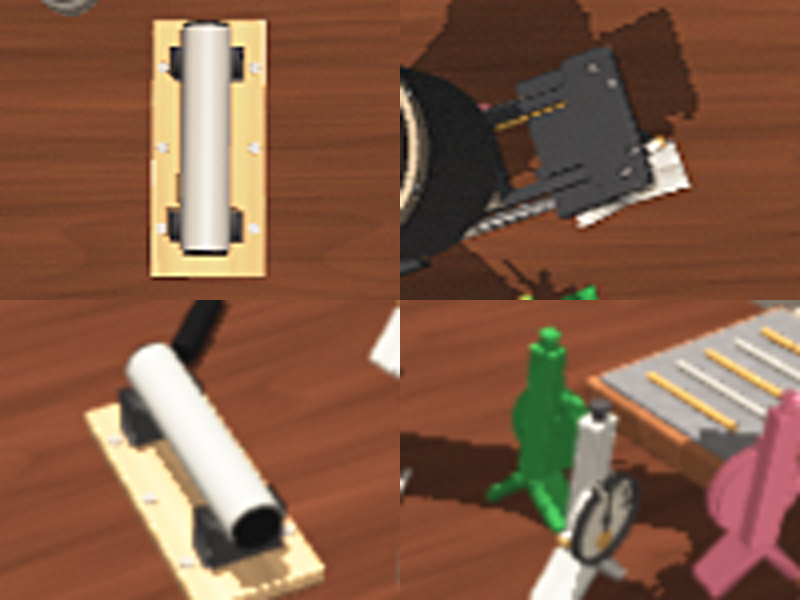

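The tube lies in both blocks (top-view centre ≈ (291.8,191.3)) and is free. The head still stands undisturbed under the gripper. Next: compute the tube's line, then lower onto the stem.

```bash
python3 -m pendant '[[0.6,[0.001,0.003,0.04],[0,0,0]],[0.6,[0.001,0.003,0.08],[0,0,0]],[0.6,[0.001,0.003,0.08],[0,0,0]],[0.6,[0.001,0.003,0.08],[0,0,0]]]'
python3 - <<'E'
from ik import d; from h import *
K=np.array([.4916,.2821,.139]); x=d(17.8);go(K,x,[0,0,-1])
print(back("top",291.8,191.25,.086),back("top",291.8,150+148/3.333,.015))
E
```

```text
clock: 13.93
tool_pos: [0.4922, 0.2784, 0.2046]
orientation: [179.9, 0.4, 17.8]
force: [0.4, -0.2, 1.6]
opening: 0.07
gripper_force: 0.0
[0.001, -0.0039, 0.0656] [0.1, 0.39, -0.01]
[0.58502753 0.02567427 0.086     ] [0.58290661 0.02829097 0.015     ]
```

```bash
python3 -m pendant '[[0.6,[0.001,-0.004,0],[0,0,0]],[0.6,[0.001,-0.004,0.02],[0,0,0]],[0.6,[0.001,-0.004,0.045],[0,0,0]],[0.6,[0.001,-0.004,0.06],[0,0,0]],[0.6,[0.001,-0.004,0.0655],[0,0,0]],[0.6,[0.001,-0.004,0.0655],[0,0,0]],[0.6,[0.001,-0.004,0.0655],[0,0,0]]]'; python3 -m pendant '[[-1,[0,0,0],[0,0,0]],[-1,[0,0,0],[0,0,0]],[-1,[0,0,0],[0,0,0]],[-1,[0,0,0],[0,0,0]],[-1,[0,0,0],[0,0,0]],[-1,[0,0,0],[0,0,0]],[-1,[0,0,0],[0,0,0]],[-1,[0,0,0],[0,0,0]],[-1,[0,0,0],[0,0,0]],[-1,[0,0,0],[0,0,0]]]'
python3 - <<'E'
from ik import d; from h import *
K=np.array([.4916,.2821,.139]); x=d(17.8);go(K,x,[0,0,-1])
E
```

```text
clock: 14.52
tool_pos: [0.4931, 0.2852, 0.1422]
orientation: [-179.9, 0.0, 17.9]
force: [-0.5, 0.4, 0.6]
opening: 0.07
gripper_force: 0.0
clock: 15.35
tool_pos: [0.4919, 0.2843, 0.1402]
orientation: [-179.9, 0.2, 17.9]
force: [-0.1, -0.8, 1.0]
opening: 0.0255
gripper_force: 29.9
[-0.0009, 0.0021, 0.0012] [-0.05, 0.18, 0.06]
```

```bash
python3 -m pendant '[[-1,[0,0,-0.02],[0,0,0]],[-1,[0,0,-0.05],[0,0,0]],[-1,[0,0,-0.09],[0,0,0]],[-1,[0,0,-0.13],[0,0,0]],[-1,[0,0,-0.17],[0,0,0]],[-1,[0,0,-0.17],[0,0,0]]]'
python3 - <<'E'
from ik import *; from h import go,sensors
x=d(-1); t=np.array([.581,.027,.301]); go(t,x,[0,0,-1]); path(sensors.get_obs()["joint_pos"],t,Rt(x,[0,0,-1]))
E
```

```text
clock: 15.85
tool_pos: [0.495, 0.2856, 0.3184]
orientation: [-179.8, -0.4, 17.9]
force: [2.1, 0.5, -2.9]
opening: 0.0256
gripper_force: 29.8
[0.0023, 0.2726, 0.0162] [-0.31, -0.38, 18.88]
end [21.9, 9.0, -2.0, 0.0, -79.0, 67.1] margin 54.5 unreached 0
```

```bash
python3 -m pendant '[[-1,[0,0.02,0],[0,0,3]],[-1,[0,0.05,0],[0,0,6]],[-1,[0,0.085,0],[0,0,9]],[-1,[0.001,0.12,0],[0,0,12]],[-1,[0.001,0.155,0],[0,0,15]],[-1,[0.001,0.19,0],[0,0,18.9]],[-1,[0.002,0.225,0.005],[0,0,18.9]],[-1,[0.002,0.25,0.01],[0,0,18.9]],[-1,[0.002,0.268,0.013],[0,0,18.9]],[-1,[0.002,0.271,0.013],[0,0,18.9]]]';python3 -m pendant '[[-1,[0,0,0],[0,0,0]],[-1,[0,0,0],[0,0,0]],[-1,[0,0,0],[0,0,0]]]'
python3 - <<'E'
from ik import *; from h import *
x=d(-1); t=np.array([.581,.027,.201]); go(t,x,[0,0,-1])
t=viewer.snapshot("top")[:,:,::-1]; s=viewer.snapshot("scene")[:,:,::-1]
f=lambda im,x,y,w,h:cv2.resize(im[y:y+h,x:x+w],(400,500),interpolation=cv2.INTER_CUBIC)
cv2.imwrite("pics/m3.png",np.hstack([f(t,230,130,120,150),f(s,300,110,80,100)]))
E
```

```text
clock: 16.68
tool_pos: [0.5767, 0.0242, 0.2943]
orientation: [179.9, 0.4, -1.2]
force: [0.3, 1.1, -4.8]
opening: 0.0254
gripper_force: 30.0
clock: 16.93
tool_pos: [0.577, 0.0277, 0.2965]
orientation: [-180.0, 0.2, -1.0]
force: [-0.0, 0.2, -5.9]
opening: 0.0255
gripper_force: 30.0
[0.0044, 0.0006, 0.0954] [-0.01, 0.23, -0.02]
```

View pics/m3.png

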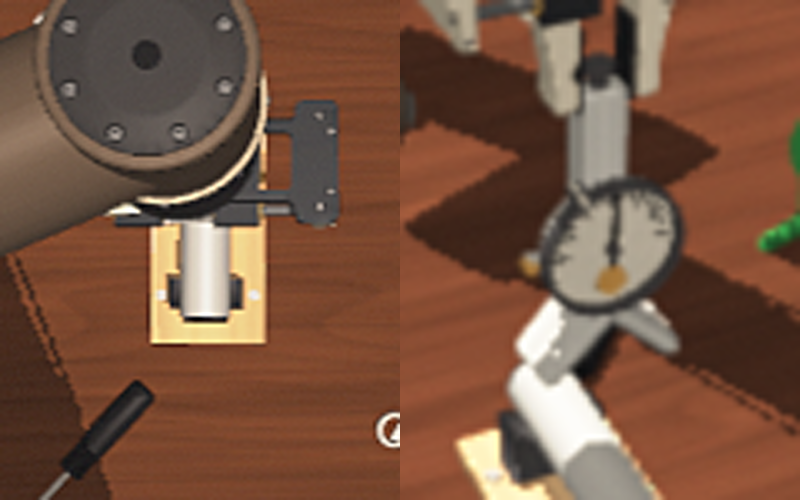

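The head is held above the tube. The dial centre is at scene ≈(342.6,159), the pointer is upright, and the white mark's tab is near (336,149). I'll compute the mark angle from the model and the image.

```bash
cat > dial.py <<'E'
from h import *
def head():
    o=sensors.get_obs(); M=R.from_euler("xyz",o["orientation"],degrees=True).as_matrix()
    H=np.c_[M[:,0],-M[:,1],-M[:,2]]; org=o["tool_pos"]-H@np.array([-.004,0,.1402]); return org,H
def pt(r,b,x=.023): org,H=head(); return org+H@np.array([x,-r*np.sin(b),.084+r*np.cos(b)])
def polar(img,r0=.020,r1=.056,lo=-.2,hi=.8,nx=400,ny=200,off=(0,0),x=.023):
    """unwrap dial: columns angle lo..hi, rows r0..r1"""
    B=np.linspace(lo,hi,nx);Rr=np.linspace(r0,r1,ny)
    org,H=head();b,r=np.meshgrid(B,Rr)
    X=org+np.stack([np.full_like(b,x),-r*np.sin(b),.084+r*np.cos(b)],-1)@H.T
    p=P["scene"];E=p["extrinsics"];q=X@E[:3,:3].T+E[:3,3]
    u=p["cx"]+p["fx"]*q[...,0]/-q[...,2]+off[0];v=p["cy"]-p["fy"]*q[...,1]/-q[...,2]+off[1]
    return cv2.remap(img,u.astype(np.float32),v.astype(np.float32),cv2.INTER_CUBIC)
E
python3 - <<'E'
from dial import *
s=viewer.snapshot("scene")[:,:,::-1].copy(); cv2.imwrite("pics/s3.png",s)
print("centre",proj("scene",pt(0,0)))
for b in (.25,.3,.35,.4,.45,.5): print(b,proj("scene",pt(.036,b)).round(1),proj("scene",pt(.050,b)).round(1))
g=cv2.cvtColor(s,cv2.COLOR_BGR2GRAY)
w=polar(g); B=np.linspace(-.2,.8,400); Rr=np.linspace(.02,.056,200)
for a,b in ((.044,.051),(.038,.044),(.024,.034)):
    k=w[(Rr>a)&(Rr<b)].mean(0); print(a,b,[(round(float(x),2),int(y)) for x,y in zip(B[::16],k[::16])])
E
```

```text
centre [342.82878619 160.40348816]
0.25 [340.  150.3] [338.9 146.3]
0.3 [339.4 150.6] [338.  146.7]
0.35 [338.8 151. ] [337.2 147.2]
0.4 [338.2 151.3] [336.4 147.7]
0.45 [337.6 151.7] [335.5 148.2]
0.5 [337.1 152.1] [334.8 148.8]
0.044 0.051 [(-0.2, 48), (-0.16, 55), (-0.12, 63), (-0.08, 77), (-0.04, 86), (0.0, 87), (0.04, 82), (0.08, 80), (0.12, 82), (0.16, 85), (0.2, 85), (0.24, 77), (0.28, 82), (0.32, 80), (0.36, 67), (0.4, 83), (0.44, 125), (0.48, 123), (0.52, 83), (0.56, 61), (0.6, 66), (0.64, 70), (0.68, 74), (0.72, 75), (0.76, 82)]
0.038 0.044 [(-0.2, 69), (-0.16, 70), (-0.12, 69), (-0.08, 67), (-0.04, 61), (0.0, 54), (0.04, 50), (0.08, 54), (0.12, 62), (0.16, 69), (0.2, 70), (0.24, 67), (0.28, 69), (0.32, 70), (0.36, 76), (0.4, 105), (0.44, 132), (0.48, 118), (0.52, 85), (0.56, 64), (0.6, 61), (0.64, 63), (0.68, 66), (0.72, 70), (0.76, 69)]
0.024 0.034 [(-0.2, 166), (-0.16, 162), (-0.12, 152), (-0.08, 127), (-0.04, 96), (0.0, 75), (0.04, 77), (0.08, 99), (0.12, 125), (0.16, 145), (0.2, 159), (0.24, 168), (0.28, 169), (0.32, 168), (0.36, 168), (0.4, 168), (0.44, 164), (0.48, 158), (0.52, 159), (0.56, 162), (0.6, 165), (0.64, 166), (0.68, 167), (0.72, 166), (0.76, 164)]
```

```bash
python3 -m pendant '[[-1,[0.004,0,0.02],[0,0,0]],[-1,[0.004,0,0.045],[0,0,0]],[-1,[0.004,0,0.065],[0,0,0]],[-1,[0.004,0,0.08],[0,0,0]],[-1,[0.004,0,0.088],[0,0,0]],[-1,[0.004,0,0.09],[0,0,0]],[-1,[0.004,0,0.09],[0,0,0]],[-1,[0.004,0,0.09],[0,0,0]]]'; python3 -m pendant '[[-1,[0,0,0.002],[0,0,0]],[-1,[0,0,0.003],[0,0,0]],[-1,[0,0,0.003],[0,0,0]]]'; python3 -m pendant '[[-1,[0,0,0.0015],[0,0,0]],[-1,[0,0,0.0025],[0,0,0]],[-1,[0,0,0.0025],[0,0,0]]]'
```

```text
clock: 17.75
tool_pos: [0.5818, 0.0272, 0.2081]
orientation: [-180.0, 0.1, -1.0]
force: [-0.2, 0.1, -4.6]
opening: 0.0256
gripper_force: 30.0
clock: 18.0
tool_pos: [0.5811, 0.027, 0.2042]
orientation: [-180.0, 0.2, -1.0]
force: [0.1, -0.5, -4.6]
opening: 0.0254
gripper_force: 30.0
clock: 18.25
tool_pos: [0.5811, 0.0269, 0.2013]
orientation: [-180.0, 0.2, -1.0]
force: [-0.2, 0.8, -5.2]
opening: 0.0256
gripper_force: 30.0
```

```bash
python3 -m pendant '[[-1,[0,0,0.001],[0,0,0]],[-1,[0,0,0.001],[0,0,0]],[-1,[0,0,0.001],[0,0,0]]]'; python3 -m pendant '[[-1,[0,0,0.001],[0,0,0]],[-1,[0,0,0.001],[0,0,0]],[-1,[0,0,0.001],[0,0,0]]]'
```

```text
clock: 18.5
tool_pos: [0.5815, 0.0269, 0.2012]
orientation: [-180.0, 0.1, -1.0]
force: [-0.0, -0.3, 1.1]
opening: 0.0257
gripper_force: 30.0
clock: 18.75
tool_pos: [0.5821, 0.0269, 0.2011]
orientation: [-180.0, 0.0, -1.0]
force: [-2.2, 0.6, 6.4]
opening: 0.0254
gripper_force: 30.0
```

```bash
python3 -m pendant '[[-1,[0,0,0],[0,0,0]],[-1,[0,-0.0047,0.0001],[-2,0,0]],[-1,[0,-0.0094,0.0003],[-4,0,0]],[-1,[0,-0.014,0.0007],[-6,0,0]],[-1,[0,-0.0186,0.0013],[-8,0,0]],[-1,[0,-0.0233,0.002],[-10,0,0]],[-1,[0,-0.0279,0.0029],[-12,0,0]],[-1,[0,-0.0279,0.0029],[-12,0,0]],[-1,[0,-0.0279,0.0029],[-12,0,0]]]'
```

```text
clock: 19.5
tool_pos: [0.5828, 0.0559, 0.1982]
orientation: [168.0, 0.0, -0.9]
force: [-1.3, 1.6, 6.1]
opening: 0.0251
gripper_force: 30.0
```

```bash
python3 -m pendant '[[-1,[0,-0.0047,0.0001],[-2,0,0]],[-1,[0,-0.0094,0.0003],[-4,0,0]],[-1,[0,-0.014,0.0007],[-6,0,0]],[-1,[0,-0.0186,0.0013],[-8,0,0]],[-1,[0,-0.0233,0.002],[-10,0,0]],[-1,[0,-0.0279,0.0029],[-12,0,0]],[-1,[0,-0.0314,0.0037],[-13.5,0,0]],[-1,[0,-0.0314,0.0037],[-13.5,0,0]],[-1,[0,-0.0314,0.0037],[-13.5,0,0]]]'; python3 -m pendant '[[-1,[0,0,0],[0,0,0]],[-1,[0,0,0],[0,0,0]],[-1,[0,0,0],[0,0,0]],[-1,[0,0,0],[0,0,0]],[-1,[0,0,0],[0,0,0]],[-1,[0,0,0],[0,0,0]],[-1,[0,0,0],[0,0,0]],[-1,[0,0,0],[0,0,0]],[-1,[0,0,0],[0,0,0]],[-1,[0,0,0],[0,0,0]]]';python3 -m pendant '[[-1,[0,0,0],[0,0,0]],[-1,[0,0,0],[0,0,0]],[-1,[0,0,0],[0,0,0]],[-1,[0,0,0],[0,0,0]],[-1,[0,0,0],[0,0,0]],[-1,[0,0,0],[0,0,0]]]'
python3 - <<'E'
from dial import *
t=viewer.snapshot("top")[:,:,::-1]
s=viewer.snapshot("scene")[:,:,::-1].copy(); cv2.imwrite("pics/s4.png",s)
org,H=head(); print("seat",org+H@[0,0,.0043],"tilt",np.arctan2(H[1,2],H[2,2]))
g=cv2.cvtColor(s,cv2.COLOR_BGR2GRAY)
w=polar(g); B=np.linspace(-.2,.8,400); Rr=np.linspace(.02,.056,200)
for a,b in ((.044,.051),(.038,.044),(.026,.034)):
    k=w[(Rr>a)&(Rr<b)].mean(0); print(a,b,[(round(float(x),2),int(y)) for x,y in zip(B[200:360:8],k[200:360:8])])
f=lambda im,x,y,w,h:cv2.resize(im[y:y+h,x:x+w],(400,500),interpolation=cv2.INTER_CUBIC)
cv2.imwrite("pics/m4.png",np.hstack([f(s,300,140,72,90),f(s,300,110,120,150)]))
E
```

```text
clock: 20.25
tool_pos: [0.5837, 0.0864, 0.1879]
orientation: [154.5, 0.0, -0.9]
force: [-0.3, 3.7, 8.2]
opening: 0.0255
gripper_force: 30.0
clock: 21.08
tool_pos: [0.5836, 0.086, 0.1881]
orientation: [154.6, -0.0, -1.0]
force: [-1.3, 4.8, 6.7]
opening: 0.0258
gripper_force: 30.0
clock: 21.58
tool_pos: [0.5836, 0.086, 0.1881]
orientation: [154.6, -0.0, -1.0]
force: [-1.1, 4.8, 7.3]
opening: 0.0254
gripper_force: 30.0
seat [0.5866835  0.02764537 0.06539584] tilt 0.44342755233910647
0.044 0.051 [(0.3, 81), (0.32, 79), (0.34, 77), (0.36, 73), (0.38, 71), (0.4, 77), (0.42, 95), (0.44, 117), (0.46, 134), (0.48, 138), (0.5, 127), (0.52, 109), (0.54, 90), (0.56, 72), (0.58, 63), (0.6, 71), (0.62, 88), (0.64, 108), (0.66, 128), (0.68, 140)]
0.038 0.044 [(0.3, 58), (0.32, 64), (0.34, 71), (0.36, 79), (0.38, 91), (0.4, 107), (0.42, 123), (0.44, 135), (0.46, 139), (0.48, 133), (0.5, 121), (0.52, 106), (0.54, 92), (0.56, 82), (0.58, 77), (0.6, 75), (0.62, 74), (0.64, 74), (0.66, 75), (0.68, 77)]
0.026 0.034 [(0.3, 165), (0.32, 167), (0.34, 166), (0.36, 162), (0.38, 155), (0.4, 147), (0.42, 138), (0.44, 128), (0.46, 117), (0.48, 106), (0.5, 98), (0.52, 91), (0.54, 87), (0.56, 86), (0.58, 89), (0.6, 97), (0.62, 108), (0.64, 121), (0.66, 134), (0.68, 145)]
```

View pics/m4.png

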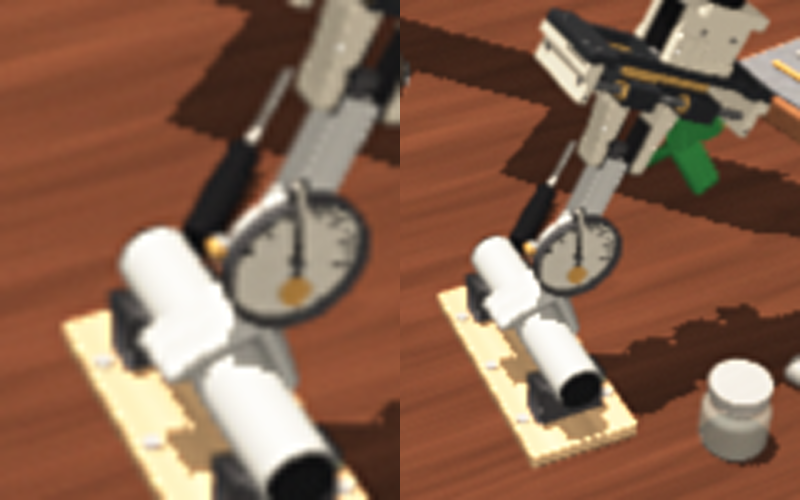

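The dial is rocked over and the pointer, near crop (297,205–275), lies close to the mark's tab at about (299,192). I've used all my picture views, so I'll quantify this by unwrapping the dial and centring on the ring edge. The upright picture calibrates the reading.

```bash
cat > read.py <<'E'
import dial; from dial import *
def rd(img,pose,show=""):
    dial.head=lambda:pose
    g=cv2.cvtColor(img,cv2.COLOR_BGR2GRAY).astype(np.float32)
    th=np.linspace(-np.pi,np.pi,720,endpoint=False); off=np.zeros(2)
    rr=np.linspace(.030,.050,200)
    for _ in range(6):
        w=polar(g,.030,.050,-np.pi,np.pi-2*np.pi/720,720,200,off)
        gr=np.gradient(cv2.GaussianBlur(w,(1,15),0),axis=0); e=rr[gr.argmin(0)]
        ok=(np.abs(th)>.9)&(np.abs(e-np.median(e))<.004)
        A=np.c_[np.ones(ok.sum()),np.cos(th[ok]),np.sin(th[ok])]; c=np.linalg.lstsq(A,e[ok],rcond=None)[0]
        a=proj("scene",pt(0,0)); up=proj("scene",pt(c[1],0))-a; lf=proj("scene",pt(c[2],np.pi/2))-a
        off+=up+lf
    B=np.linspace(-.3,.9,481)
    w=polar(g,.015,.056,-.3,.9,481,206,off); R_=np.linspace(.015,.056,206)
    def ext(a,b,s,lo,hi):
        k=s*w[(R_>=a)&(R_<b)].mean(0); k=cv2.GaussianBlur(k[None],(15,1),0)[0]
        m=(B>lo)&(B<hi); return round(float(B[m][k[m].argmax()]),3)
    print(show,"off",off.round(2),"edge r",c[0].round(4),"ok",ok.sum())
    t=-np.arcsin(pose[1][2,1]) if 0 else np.arctan2(pose[1][1,2],pose[1][2,2])
    print(" tilt",t.round(3),"pointer",[ext(a,a+.004,-1,t-.25,t+.25) for a in (.018,.022,.026,.030)],"mark",[ext(a,a+.004,1,.3,.6) for a in (.037,.040,.043,.046)])
E
python3 - <<'E'
from read import *
M=R.from_euler("xyz",[-180,.2,-1.0],degrees=True).as_matrix(); H=np.c_[M[:,0],-M[:,1],-M[:,2]]
pose0=(np.array([.577,.0277,.2965])-H@np.array([-.004,0,.1402]),H)
pose1=head()
rd(cv2.imread("pics/s3.png"),pose0,"up"); rd(cv2.imread("pics/s4.png"),pose1,"tilt")
E
```

```text
up off [-0.5  -1.48] edge r 0.0357 ok 493
 tilt -0.0 pointer [-0.082, -0.065, -0.035, -0.035] mark [0.468, 0.47, 0.472, 0.303]
tilt off [-0.8  -1.01] edge r 0.0341 ok 513
 tilt 0.443 pointer [0.458, 0.46, 0.485, 0.532] mark [0.405, 0.415, 0.423, 0.455]
```

```bash
cat > hull.py <<'E'
from dial import *
import dial
def hull(img,pose,name):
    dial.head=lambda:pose
    c=proj("scene",pt(0,0)); S=8; u0,v0=int(c[0])-20,int(c[1])-20
    g=cv2.cvtColor(img,cv2.COLOR_BGR2GRAY)[v0:v0+40,u0:u0+40]
    G=cv2.resize(g,None,fx=S,fy=S,interpolation=cv2.INTER_CUBIC)
    res=[]
    for T in (90,100,110,120):
        n,l,st,_=cv2.connectedComponentsWithStats((G>T).astype(np.uint8))
        k=l[160-20:160+80:10,160+25:160+55:5].ravel(); k=k[k>0]; k=np.bincount(k).argmax()
        pts=np.argwhere(l==k)[:,::-1].astype(np.float32)
        e=cv2.fitEllipse(cv2.convexHull(pts))
        cen=(np.array(e[0])+.5)/S-.5+[u0,v0]
        res.append((T,cen.round(2).tolist(),(np.array(e[1])/S).round(1).tolist(),round(e[2])))
    print(name,"pred",c.round(2),res)
    q=[proj("scene",pt(.036,b)) for b in np.linspace(0,6.28,40)]; print("  model ellipse r36",cv2.fitEllipse(np.array(q,np.float32)))
E
python3 - <<'E'
from hull import *
M=R.from_euler("xyz",[-180,.2,-1.0],degrees=True).as_matrix(); H=np.c_[M[:,0],-M[:,1],-M[:,2]]
pose0=(np.array([.577,.0277,.2965])-H@np.array([-.004,0,.1402]),H); pose1=head()
hull(cv2.imread("pics/s3.png"),pose0,"up"); hull(cv2.imread("pics/s4.png"),pose1,"tilt")
E
```

```text
up pred [342.71 160.53] [(90, [340.44, 154.32], [27.0, 32.9], 12), (100, [340.49, 154.35], [26.8, 32.7], 9), (110, [340.03, 154.24], [27.5, 32.1], 9), (120, [341.62, 158.17], [20.9, 27.0], 46)]
  model ellipse r36 ((342.59710693359375, 160.2960968017578), (19.632675170898438, 27.02918243408203), 51.56406021118164)
tilt pred [353.71 187.92] [(90, [354.82, 191.05], [46.8, 54.3], 46), (100, [347.1, 187.99], [29.7, 51.6], 25), (110, [351.22, 180.53], [26.1, 33.5], 33), (120, [351.2, 180.43], [26.0, 33.1], 32)]
  model ellipse r36 ((353.613037109375, 187.73867797851562), (16.980876922607422, 25.131601333618164), 53.33061599731445)
```

```bash
cat > m.sh <<'E'
python3 - <<'E'
from read import *
s=viewer.snapshot("scene")[:,:,::-1].copy(); p=head(); o=sensors.get_obs(); print(o["clock"],o["force"].round(1),"seat",(p[0]+p[1]@[0,0,.0043]).round(4))
cv2.imwrite(f"pics/s_{o['clock']:.2f}.png",s); rd(s,p)
g=cv2.cvtColor(s,cv2.COLOR_BGR2GRAY); B=np.linspace(-.3,.9,481); w=polar(g,.015,.056,-.3,.9,481,206).astype(float); R_=np.linspace(.015,.056,206); t=np.arctan2(p[1][1,2],p[1][2,2])
def cen(a,b,sg,c,h):
    k=sg*cv2.GaussianBlur(w[(R_>=a)&(R_<b)].mean(0)[None],(15,1),0)[0]; c0=B[(abs(B-c)<h)][k[abs(B-c)<h].argmax()]
    m=abs(B-c0)<.1; q=k[m]-k[m].min(); return round(float((q*B[m]).sum()/q.sum()),3)
print(" raw pointer",[cen(a,a+.004,-1,t,.2) for a in (.018,.022,.026,.030)],"mark",[cen(a,a+.003,1,.45,.12) for a in (.038,.041,.044)])
E
E
python3 -m pendant '[[-1,[0,0.005,0.0001],[2.2,0,0]],[-1,[0,0.0101,0.0004],[4.3,0,0]],[-1,[0,0.0152,0.0009],[6.5,0,0]],[-1,[0,0.0152,0.0009],[6.5,0,0]],[-1,[0,0.0152,0.0009],[6.5,0,0]],[-1,[0,0.0152,0.0009],[6.5,0,0]],[-1,[0,0.0152,0.0009],[6.5,0,0]],[-1,[0,0.0152,0.0009],[6.5,0,0]],[-1,[0,0.0152,0.0009],[6.5,0,0]],[-1,[0,0.0152,0.0009],[6.5,0,0]]]' | tail -5; python3 -m pendant '[[-1,[0,0,0],[0,0,0]],[-1,[0,0,0],[0,0,0]],[-1,[0,0,0],[0,0,0]],[-1,[0,0,0],[0,0,0]],[-1,[0,0,0],[0,0,0]],[-1,[0,0,0],[0,0,0]],[-1,[0,0,0],[0,0,0]],[-1,[0,0,0],[0,0,0]],[-1,[0,0,0],[0,0,0]],[-1,[0,0,0],[0,0,0]]]' >/dev/null; bash m.sh
python3 -m pendant '[[-1,[0,0.005,0.0001],[2.2,0,0]],[-1,[0,0.0101,0.0004],[4.3,0,0]],[-1,[0,0.0152,0.0009],[6.5,0,0]],[-1,[0,0.0202,0.0015],[8.7,0,0]],[-1,[0,0.0202,0.0015],[8.7,0,0]],[-1,[0,0.0202,0.0015],[8.7,0,0]],[-1,[0,0.0202,0.0015],[8.7,0,0]],[-1,[0,0.0202,0.0015],[8.7,0,0]],[-1,[0,0.0202,0.0015],[8.7,0,0]],[-1,[0,0.0202,0.0015],[8.7,0,0]]]' | tail -5; python3 -m pendant '[[-1,[0,0,0],[0,0,0]],[-1,[0,0,0],[0,0,0]],[-1,[0,0,0],[0,0,0]],[-1,[0,0,0],[0,0,0]],[-1,[0,0,0],[0,0,0]],[-1,[0,0,0],[0,0,0]],[-1,[0,0,0],[0,0,0]],[-1,[0,0,0],[0,0,0]],[-1,[0,0,0],[0,0,0]],[-1,[0,0,0],[0,0,0]]]' >/dev/null; bash m.sh
```

```text
tool_pos: [0.5836, 0.0718, 0.1938]
orientation: [161.0, -0.0, -1.0]
force: [-0.7, 3.2, 9.3]
opening: 0.0254
gripper_force: 30.0
23.4 [0.1 4.  8.4] seat [0.5869 0.0274 0.0654]
 off [-0.86 -1.39] edge r 0.0352 ok 452
 tilt 0.332 pointer [0.29, 0.285, 0.29, 0.285] mark [0.408, 0.415, 0.43, 0.303]
 raw pointer [0.48, 0.432, 0.41, 0.391] mark [0.475, 0.469, 0.468]
tool_pos: [0.5832, 0.0517, 0.1989]
orientation: [169.7, -0.0, -1.0]
force: [0.9, 1.4, 9.1]
opening: 0.0257
gripper_force: 30.0
25.1167 [0.8 0.9 8.8] seat [0.5868 0.0273 0.0652]
 off [-0.67 -1.52] edge r 0.0356 ok 482
 tilt 0.181 pointer [0.163, 0.165, 0.163, 0.19] mark [0.44, 0.445, 0.44, 0.44]
 raw pointer [0.263, 0.254, 0.249, 0.226] mark [0.439, 0.45, 0.454]
```

```bash
python3 -m pendant '[[-1,[0,-0.0047,0.0001],[-2,0,0]],[-1,[0,-0.0094,0.0003],[-4,0,0]],[-1,[0,-0.014,0.0007],[-6,0,0]],[-1,[0,-0.0186,0.0013],[-8,0,0]],[-1,[0,-0.0233,0.002],[-10,0,0]],[-1,[0,-0.0279,0.0029],[-12,0,0]],[-1,[0,-0.0324,0.004],[-14,0,0]],[-1,[0,-0.0324,0.004],[-14,0,0]],[-1,[0,-0.0324,0.004],[-14,0,0]],[-1,[0,-0.0324,0.004],[-14,0,0]]]' | tail -5; python3 -m pendant '[[-1,[0,0,0],[0,0,0]],[-1,[0,0,0],[0,0,0]],[-1,[0,0,0],[0,0,0]],[-1,[0,0,0],[0,0,0]],[-1,[0,0,0],[0,0,0]],[-1,[0,0,0],[0,0,0]],[-1,[0,0,0],[0,0,0]],[-1,[0,0,0],[0,0,0]],[-1,[0,0,0],[0,0,0]],[-1,[0,0,0],[0,0,0]]]' >/dev/null; python3 -m pendant '[[-1,[0,0,0],[0,0,0]],[-1,[0,0,0],[0,0,0]],[-1,[0,0,0],[0,0,0]],[-1,[0,0,0],[0,0,0]],[-1,[0,0,0],[0,0,0]],[-1,[0,0,0],[0,0,0]],[-1,[0,0,0],[0,0,0]],[-1,[0,0,0],[0,0,0]],[-1,[0,0,0],[0,0,0]],[-1,[0,0,0],[0,0,0]]]' >/dev/null; bash m.sh
python3 - <<'E'
from h import *   # is the tube still where it was: compare near-end patch with picture before the head was set
t=viewer.snapshot("top")[:,:,::-1]; a=cv2.imread("pics/t2.png")
g=lambda i:cv2.cvtColor(i,cv2.COLOR_BGR2GRAY)
print(cv2.phaseCorrelate(g(a)[205:235,275:312].astype(np.float64),g(t)[205:235,275:312].astype(np.float64)))
E
```

```text
tool_pos: [0.5837, 0.0841, 0.1889]
orientation: [155.7, -0.0, -0.9]
force: [-1.1, 6.0, 9.1]
opening: 0.0254
gripper_force: 30.0
27.6667 [-0.6  6.5  8.7] seat [0.5868 0.0279 0.0651]
 off [-0.92 -0.99] edge r 0.0345 ok 473
 tilt 0.424 pointer [0.383, 0.41, 0.458, 0.522] mark [0.395, 0.405, 0.597, 0.597]
 raw pointer [0.545, 0.519, 0.518, 0.539] mark [0.473, 0.473, 0.473]
((-0.020583939340728108, 0.010370690840556307), 1.004280991830467)
```

```bash
python3 -c "
from plant import workorder
print(workorder.close_job())"
```

```text
the job is handed in; nothing more can be done
None
```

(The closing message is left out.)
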